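# Press the sprung case lid level and bolt it

## Task

The sample case is packed: draw its part-shot bolt back clear of the keeper, push the sprung lid down until it lies level on its rubber seal, and slide the bolt fully home in the keeper so that the lid stays down when you let go. Press no harder than it takes: do not crush the seal or force the bolt against the keeper. Leave everything else on the table as it is.

Things in the scene. Friction and masses are not known exactly. Their poses are not given: they have to be found in the camera images.
- case: blue transit case with aluminium edges, 340 (x) x 360 (y) x 120 mm high, fixed. Origin at the centre of its underside; x runs from the front (a fixed deck 70 mm deep, near the robot) to the hinge at the back, z up. In its frame: hinge axis along y at x 0.148, z 0.120; deck and level lid have their top at z 0.120; the lid's front edge meets the deck at x -0.098.
- lid: pale grey plate 240 x 304 x 12 mm, 1.1 kg, sprung 0.4 to 0.6 rad open at the front. Origin mid-width on the hinge axis, top at z 0, front edge at x -0.245; turns about y; tilt 0 is shut, flush with the deck. Near level it takes 7 to 10 N down on the knob, then meets the seal: 13 N more presses it 1 mm in at the edge. Bolted and let go, its edge rises about 1.5 mm until the bolt bears on the keeper.
- seal: black rubber strip 10 x 280 mm inside the case under the lid's front edge, its top 0.5 mm above the underside of a level lid. Fixed to the case, with the case's origin and axes. More than 20 N from the lid (about 33 N down on the knob) spoils it.
- keeper: brass staple on the middle of the front deck that takes the bolt. Fixed to the case, with the case's origin and axes: its bridge is 18 (x) x 30 x 4 mm, from x -0.106 to -0.124, underside z 0.1365 (1.5 mm above the bolt bar of a level lid), top 0.1405. More than 20 N from the bolt bends it.
- keeper_mouth (a point): middle of the keeper's opening on the lid's side, on the line of the bolt bar of a level lid (case frame -0.106, 0, 0.130)
- bolt (a joint): travel of the steel barrel bolt along the lid, m: 0 drawn right back (towards the hinge), 0.032 fully home (towards the front, nose 21 mm past the keeper's mouth); 2 N of friction. The bar is 10 mm thick, axis 10 mm above the lid's top, nose stepped in by 1.5 mm and at lid x -0.243 when drawn back. It starts part-shot (14 to 24 mm): the nose would land on the keeper.
- bolt_knob (a point): grip point on the bolt's upright brass knob, 14 mm across. The knob is square to the lid and rises 48 mm above it; this point is 36 mm above the lid (12 mm below the knob's top), at lid x -0.178 minus the bolt's travel, y 0. Guide loops 28 mm wide, 19 mm high and 10 mm deep stand on the lid at lid x -0.158 and -0.235.
- parcel_big: brown-paper parcel 200 x 130 x 55 mm tied with twine, on the table beside the case; origin at the centre of its underside
- parcel_small: brown-paper parcel 140 x 90 x 45 mm lying on top of parcel_big; origin at the centre of its underside
- wax_stamp: wooden-handled brass wax seal, 28 mm across and 58 mm high, standing on one corner of the case's front deck; origin at the centre of its underside
- tub: clear round tub with a white lid, 106 mm across and 94 mm high, beside the case; origin at the centre of its underside
- wax_tin: small red tin with a brass cap, 50 mm across and 32 mm high, standing on one corner of the case's front deck; origin at the centre of its underside
- tumbler: drinking glass, 72 mm across and 100 mm high, beside the case; origin at the centre of its underside

How it is judged:
By the outcome, as a careful person would: the job done as asked, in the order asked, and still so for the second after the job is handed in, with the robot touching nothing.
It also fails if it takes over 54 s, if anything falls off the work surface, if the arm or the gripper's body presses on something with over 40 N, if the wrist force passes 120 N, or if a joint passes its speed limit or range.

## Robot

A 6-joint arm with a two-finger parallel gripper is mounted at the origin on the work surface. World frame = base frame: x ahead of the robot, y to its left, z up, the work surface at z = 0. Lengths are in m, angles in rad, forces in N, time in s.
With the tool pointing down it reaches from about 0.35 to 0.775 m from the base axis. Payload 5.5 kg.
Tool frame: the origin (TCP) lies midway between the tips of the shut fingers; the grasp point (between the pads) lies 19 mm behind it; x points along the fingers, y is the direction in which the jaws open and shut, and the axes are right-handed (so a half turn about x gives the same grasp; the last joint's range is limited). The gripper opens to 85 mm and grips with 20 to 120 N. Pads are 22 mm wide; open, the fingers measure 114 mm over their backs; the gripper's body (76 mm by 85 mm) begins 54 mm behind the grasp point. The pads swing forward as they close: fully open they stand 13 mm farther back than shut.
Start: joints at [-1.26, 0.313, 0.046, 1.304, 0, 1.431], TCP at [0.251, -0.518, 0.194] pointing down, gripper open.
Joint ranges: [-2.76, 2.76], [-0.86, 1.69], [-1.03, 1.26], [-2.2, 2.34], [-1.47, 1.5], [-3.14, 3.14]. Speed limits (rad/s): [2.57, 2.57, 3.14, 3.14, 3.14, 3.14].

## Interface

Orientations are given as a unit quaternion [w, x, y, z].
In Python, from workcell import env, optics, order, models gives the robot as it stands. The module is installed in compiled form; this text tells all that it offers.
- The arm moves only by the tool servo_tool, never from a script. Its argument "moves" is a list of rows, each a list of 5 numbers: the shift along the tool's x, y, z in cm, then the turn about the tool's x in rad, then the closure, from -1 (fully open) to 1 (shut). A call has exactly 10 rows; each row shifts and turns the commanded pose from where the row before left it, along the tool's axes as they then stand; what a row does not reach is not made up. A row lasts 1/8 s, in which the tool goes at most 62.5 mm and 10.7 degrees, less where a joint would pass 70% of its speed; a pose out of reach is approached as far as the arm can. A call is refused whole if a number of a shift passes 6.25 or a number of a turn 0.188, either way. A call with a gripper value outside its range is refused whole. The fingers move at their own pace and stop on an object; "grip_force" is the grip in N (left out, the last holds). Time passes only in rows, so rows that do not move let the fingers close, or fill a call up. It gives the time, the measured TCP pose, the force and the opening at its end, in the units of the state.
- env.get_state(): the state, without advancing time (a new reading comes with each control period).
- optics.read_camera(name): name is "scene" or "side" or "wrist"; returns a dict with "pixels" (400x640x3 uint8, blue, green, red), "vertical_fov" (degrees; the focal length in pixels is half the picture's height over the tangent of half this angle, whatever the lens; pixels are square), "cx", "cy" (the principal point, pixels), "extrinsics" (4x4, takes a point from world to camera coordinates). Camera axes: x right, y up, looking along -z (the intrinsics and any distortion apply to the point x, -y, -z); pixel columns grow to the right and rows downward; lengths in m; the calibration is good to about 2 mm. The wrist camera is an equidistant fisheye: a pixel r from the principal point sees the ray r / f radians off the axis. A picture is of the moment at which its call begins. There is no depth.
- order.hand_in(): hands the job in, once; it reports no verdict.
Trained networks look in a picture, given as the dict that the camera call returned (one of the last four; its "shot" number tells which), for a name from the list of things; names that differ only in an ending like _2 or _b are one class to them, and where a whole thing is asked for, a point or a joint stands for the part that bears it (a point fixed in the world has none). Each returns a list of dicts, best first, with "conf" (0 to 1); they miss things now and then, are a little off and sometimes report something else, mostly with a low value. They report only what shows in the picture. A call takes as long as a camera call.
- models.outline_of(name, picture): "pixels" (400x640 bool, what is visible of it) and "location" ([column, row] in pixels, amid what is visible of it).
- models.pinpoint(name, picture): "location" ([column, row] in pixels: a listed point, or the origin of a listed thing).
The state is a dict: "clock": time; "joint_pos": joint angles; "qvel": joint speeds; "tau": joint torques, N m; "tcp_pos": TCP position; "orientation": TCP orientation; "wrist_force": force on the tool from outside, world axes, zero at the start; "ft_torque": the same for the moment, N m; "finger_gap": finger opening in m.
Only numpy, scipy, OpenCV 4.12 (cv2) and the standard library are available. Lean on these libraries where they do the work, as an engineer would, in place of code of your own. Each camera call takes 0.05 s, during which the arm holds its last target.

## Working session

There is one attempt and no reset: what is moved stays moved. The work goes in short steps, Python scripts to look and compute and a tool call to move; the robot and the scene stay as the last step left them, time stands still between calls to the robot, and variables do not carry over. Pictures are saved under pics/ and viewed, and the job is handed in when it is done.

Besides the shell and the picture viewer there is one more tool, called after ">>>" by a JSON object that holds its "op" and its "data", one argument or row to a line. servo_tool: Moves the arm, as the interface text tells. Its arguments: {"type":"object","properties":{"moves":{"type":"array"},"grip_force":{"type":"number"}},"required":["moves"]}

```bash
mkdir -p pics
cat > h.py <<'E'
import numpy as np, cv2
from workcell import env, optics, order, models
def f(p): return 200/np.tan(np.radians(p["vertical_fov"])/2)
def proj(p,X):
    X=np.atleast_2d(X); E=np.array(p["extrinsics"]); c=X@E[:3,:3].T+E[:3,3]
    c=c*[1,-1,-1]; F=f(p)
    if p.get("_w"):
        r=np.hypot(c[:,0],c[:,1]); th=np.arctan2(r,c[:,2]); k=F*th/np.maximum(r,1e-9)
        return np.c_[p["cx"]+k*c[:,0],p["cy"]+k*c[:,1]]
    return np.c_[p["cx"]+F*c[:,0]/c[:,2],p["cy"]+F*c[:,1]/c[:,2]]
def cam(n):
    p=optics.read_camera(n); p["_w"]=(n=="wrist"); return p
E
python3 - <<'E'
from h import *
for n in("scene","side","wrist"):
    p=cam(n); cv2.imwrite(f"pics/{n}0.png",p["pixels"]); print(n,[k for k in p],p["vertical_fov"],p["cx"],p["cy"],np.round(p["extrinsics"],4).tolist())
    for t in["case","lid","keeper_mouth","bolt_knob","keeper","wax_stamp","wax_tin","tumbler","tub"]:
        print(t,[(np.round(r["location"],1).tolist(),round(r["conf"],2)) for r in models.pinpoint(t,p)[:2]])
print(env.get_state())
E
```

```text
scene ['pixels', 'vertical_fov', 'cx', 'cy', 'extrinsics', 'shot', '_w'] 47.216336496365756 319.2874967226674 192.64616243632136 [[-0.8797, -0.4753, -0.0157, 0.5233], [0.3652, -0.6963, 0.6179, -0.2441], [-0.3047, 0.5378, 0.7861, -1.1435], [0.0, 0.0, 0.0, 1.0]]
case [([297.7, 227.1], 0.73)]
lid [([251.6, 175.4], 0.93)]
keeper_mouth [([326.4, 224.9], 0.67)]
bolt_knob [([296.9, 176.0], 0.75)]
keeper [([293.5, 175.8], 0.47)]
wax_stamp [([299.2, 266.2], 0.74)]
wax_tin [([365.4, 202.2], 0.57)]
tumbler [([358.2, 178.4], 0.74)]
tub [([389.4, 190.8], 0.56), ([325.6, 223.7], 0.48)]
side ['pixels', 'vertical_fov', 'cx', 'cy', 'extrinsics', 'shot', '_w'] 48.372342964884794 323.1558801247391 210.25730011691616 [[-0.6881, -0.7255, 0.0159, 0.4362], [0.5375, -0.4948, 0.6829, -0.3528], [-0.4876, 0.4784, 0.7304, -0.9645], [0.0, 0.0, 0.0, 1.0]]
case [([299.2, 237.5], 0.77)]
lid [([270.0, 176.8], 0.66)]
keeper_mouth [([324.2, 231.1], 0.78), ([301.4, 239.8], 0.19)]
bolt_knob [([305.1, 178.7], 0.54)]
keeper [([278.6, 269.6], 0.47), ([367.7, 227.1], 0.38)]
wax_stamp [([277.8, 269.4], 0.58)]
wax_tin [([369.
[... 450 characters left out ...]
 []
tub []
{'clock': 1.5, 'joint_pos': array([-1.25960551e+00,  3.13172817e-01,  4.61285941e-02,  1.30360389e+00,
       -1.83827727e-05,  1.43118081e+00]), 'qvel': array([-8.79928886e-05, -7.99179952e-04,  2.13382620e-04,  8.90786934e-04,
        3.79881568e-04,  5.25057974e-06]), 'tau': array([-9.46339678e-04, -4.80467570e+01,  2.98805380e+01,  5.94200756e-04,
       -1.55690127e-04, -1.39175873e-05]), 'tcp_pos': array([ 0.2505181 , -0.51762153,  0.19415038]), 'orientation': array([-0.15809067, -0.68921788, -0.15798514,  0.68922185]), 'wrist_force': array([ 0.59480036,  0.59092216, -0.21476954]), 'ft_torque': array([-0.00848296, -0.008846  , -0.00984792]), 'finger_gap': 0.0854249200695872}
```

View pics/scene0.png

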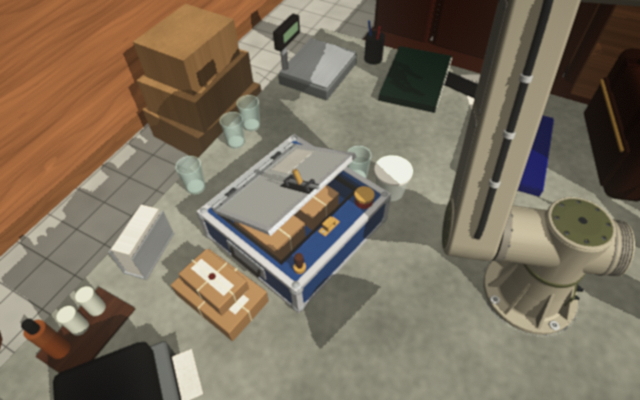

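View pics/side0.png

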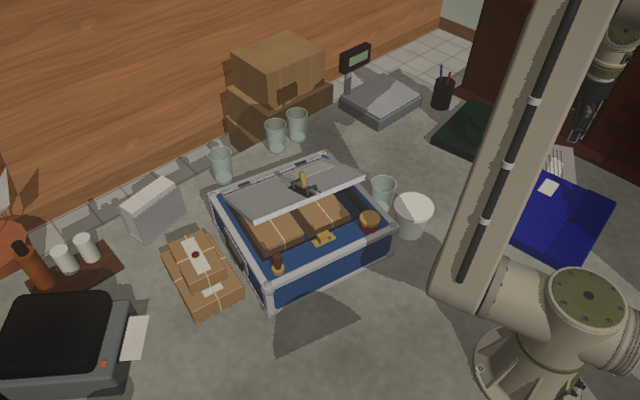

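View pics/wrist0.png

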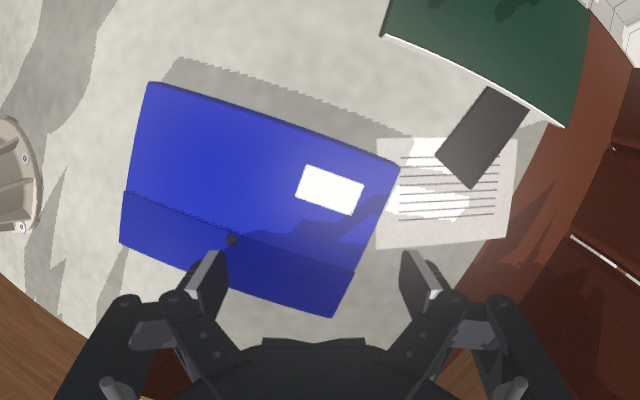

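The pictures show the case around (295,225) in scene and (300,235) in side. The lid is propped open, the knob is at (297,177) in scene, and the keeper is at (327,225). I'll zoom in for corner points.

Run:
```python
import cv2
a=cv2.imread("pics/scene0.png")[125:325,185:405]; cv2.imwrite("pics/sc_z.png",cv2.resize(a,(660,600),interpolation=cv2.INTER_CUBIC))
a=cv2.imread("pics/side0.png")[140:330,190:410]; cv2.imwrite("pics/si_z.png",cv2.resize(a,(660,570),interpolation=cv2.INTER_CUBIC))
```

```text
(no output)
```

View pics/sc_z.png

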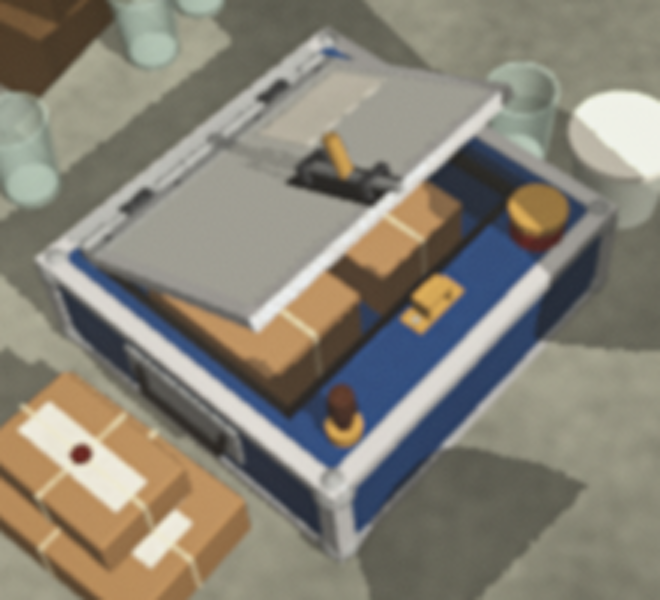

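View pics/si_z.png

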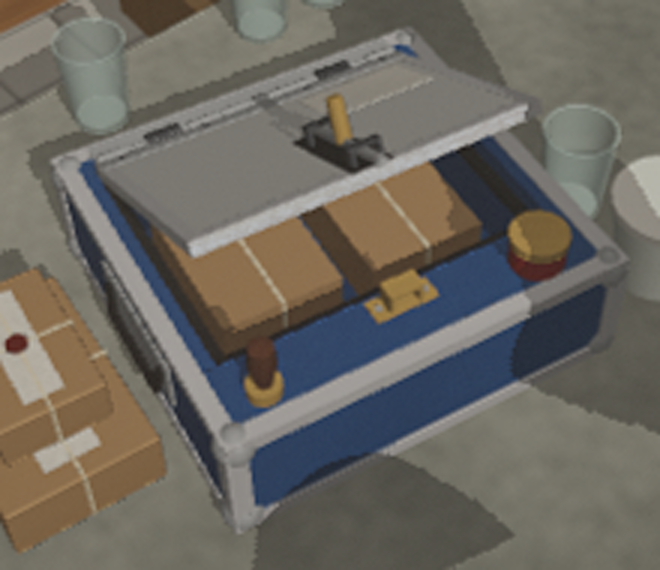

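```bash
cat > fit.py <<'E'
from h import *
from scipy.optimize import least_squares
def c2w(q,P):
    P=np.atleast_2d(P); c,s=np.cos(q[2]),np.sin(q[2]); return np.c_[q[0]+c*P[:,0]-s*P[:,1],q[1]+s*P[:,0]+c*P[:,1],P[:,2]]
def l2c(th,P): # tilt opens front up
    P=np.atleast_2d(P); c,s=np.cos(th),np.sin(th)
    return np.c_[.148+c*P[:,0]+s*P[:,2],P[:,1],.12-s*P[:,0]+c*P[:,2]]
E
python3 - <<'E'
from fit import *
ps=[cam("scene"),cam("side")]
z=lambda L,ox,oy:np.array(L)/3.+[ox,oy]
C=np.array([[-.17,.18,.12],[-.17,-.18,.12],[.17,.18,.12],[.17,-.18,.12],[-.17,.18,0]])*[.98,.98,1,]
I=[z([(335,478),(603,212),(50,255),(325,35),(340,552)],185,125), z([(235,437),(612,255),(68,165),(405,38),(240,522)],190,140)]
J=[z([(255,321),(505,95),(330,136)],185,125),z([(192,243),(527,106),(337,96)],190,140)]
K=[[326.4,224.9],[324.2,231.1]]
P=[[296.9,176.0],[305.1,178.7]]
def model(q):
    W=c2w(q,C); L=c2w(q,l2c(q[3],[[-.245,.152,0],[-.245,-.152,0],[-.178-q[4],0,.048],[-.178-q[4],0,.036]]))
    km=c2w(q,[[-.106,0,.13]])
    return np.r_[W,L,km]
def res(q):
    r=[]
    X=model(q)
    for i,p in enumerate(ps):
        o=np.r_[I[i],J[i],[P[i]],[K[i]]]
        r.append((proj(p,X)-o)-q[5+2*i:7+2*i])
    return np.r_[np.array(r).ravel(),q[5:]*.7]
s=least_squares(res,[.55,0.05,0,.5,.019]+[0]*4,loss="soft_l1",x_scale=[.01,.01,.01,.01,.001,1,1,1,1])
print(np.round(s.x,4)); print(np.round(res(s.x)[:40].reshape(2,10,2),1))
print(np.round(model(s.x),4))
E
```

```text
[ 0.6175  0.0925 -0.2159  0.4431  0.0226 -0.6158 -6.1738  1.3138 -4.4851]
[[[-0.9  2.4]
  [ 0.8 -1.8]
  [-1.4  0.8]
  [ 0.3  0. ]
  [ 0.2  0.4]
  [-0.7 -0.2]
  [ 1.5 -2. ]
  [ 0.2  1.1]
  [ 0.2 -0.5]
  [-0.7 -3.4]]

 [[-0.9 -0.1]
  [ 1.9 -0.2]
  [-1.9 -1.5]
  [ 0.6 -1.7]
  [ 1.2  0.1]
  [ 0.8  0.8]
  [ 4.4 -0.9]
  [-0.   1.4]
  [-1.6 -0.5]
  [-1.9  2.3]]]
[[ 0.4926  0.3005  0.12  ]
 [ 0.417  -0.0441  0.12  ]
 [ 0.8181  0.2291  0.12  ]
 [ 0.7425 -0.1155  0.12  ]
 [ 0.4926  0.3005  0.    ]
 [ 0.5785  0.2567  0.225 ]
 [ 0.5133 -0.0403  0.225 ]
 [ 0.6052  0.0952  0.2494]
 [ 0.6001  0.0963  0.2385]
 [ 0.514   0.1152  0.13  ]]
```

```bash
cat > fit1.py <<'E'
from fit import *
z=lambda L,ox,oy:np.array(L)/3.+[ox,oy]
C=np.array([[-.17,.18,.12],[-.17,-.18,.12],[.17,.18,.12],[.17,-.18,.12],[-.17,.18,0]])*[.98,.98,1,]
I=[z([(335,478),(603,212),(50,255),(325,35),(340,552)],185,125), z([(235,437),(612,255),(68,165),(405,38),(240,522)],190,140)]
J=[z([(255,321),(505,95),(330,136)],185,125),z([(192,243),(527,106),(337,96)],190,140)]
K=[[326.4,224.9],[324.2,231.1]]
P=[[296.9,176.0],[305.1,178.7]]
def model(q):
    W=c2w(q,C); L=c2w(q,l2c(q[3],[[-.245,.152,0],[-.245,-.152,0],[-.178-q[4],0,.048],[-.178-q[4],0,.036]]))
    return np.r_[W,L,c2w(q,[[-.106,0,.13]])]
E
python3 - <<'E'
from fit1 import *
ps=[cam("scene"),cam("side")]
for mode in("none","scene","side","none5"):
    def res(q):
        r=[]; X=model(q)
        for i,p in enumerate(ps):
            if mode=="scene" and i==1 or mode=="side" and i==0: continue
            r.append(proj(p,X)-np.r_[I[i],J[i],[P[i]],[K[i]]])
        return np.array(r).ravel()
    s=least_squares(res,[.6,0.09,-.2,.45,.019],loss="soft_l1",x_scale=[.01,.01,.01,.01,.001])
    print(mode,np.round(s.x,4),s.cost); print(np.round(res(s.x).reshape(-1,10,2),1).tolist())
for p in ps: print(proj(p,[[0,0,0],[0,0,.1]]), p["cx"])
st=env.get_state()
E
```

```text
none [ 0.6088  0.1052 -0.2133  0.4379  0.0227] 37.19260523229205
[[[-0.8, 2.4], [1.3, -3.6], [-2.3, -0.3], [-0.2, -2.4], [0.3, 0.0], [-0.6, 0.0], [1.9, -3.4], [0.4, 0.2], [0.3, -1.4], [-0.6, -4.6]], [[-1.4, 1.3], [2.6, -0.3], [-3.0, -1.7], [0.6, -2.9], [0.9, 1.3], [0.2, 2.1], [4.9, -0.8], [-0.2, 1.8], [-1.8, -0.1], [-1.9, 2.6]]]
scene [ 0.6071  0.1067 -0.2167  0.435   0.0199] 15.761906043612665
[[[-0.8, 3.3], [1.8, -2.7], [-2.1, 0.1], [0.4, -1.9], [0.3, 0.9], [-0.4, 1.0], [2.4, -2.4], [0.0, 0.9], [-0.0, -0.7], [-0.3, -3.7]]]
side [ 0.6109  0.1039 -0.2131  0.4438  0.0291] 18.3892074251711
[[[-1.4, 0.3], [2.3, -1.1], [-3.0, -2.4], [0.5, -3.5], [0.8, 0.4], [-0.1, 0.7], [4.5, -2.0], [0.7, 1.1], [-0.8, -0.8], [-2.1, 1.8]]]
none5 [ 0.6088  0.1052 -0.2133  0.4379  0.0227] 37.19260523229205
[[[-0.8, 2.4], [1.3, -3.6], [-2.3, -0.3], [-0.2, -2.4], [0.3, 0.0], [-0.6, 0.0], [1.9, -3.4], [0.4, 0.2], [0.3, -1.4], [-0.6, -4.6]], [[-1.4, 1.3], [2.6, -0.3], [-3.0, -1.7], [0.6, -2.9], [0.9, 1.3], [0.2, 2.1], [4.9, -0.8], [-0.2, 1.8], [-1.8, -0.1], [-1.9, 2.6]]]
[[528.6918389  290.33767511]
 [543.4733163  270.99442708]] 319.2874967226674
[[524.54550435 373.12990887]
 [541.83913753 352.36192221]] 323.1558801247391
```

```bash
cat > mv.py <<'E'
from h import *
from scipy.spatial.transform import Rotation as R
def cur():
    s=env.get_state(); q=s["orientation"]; return s["tcp_pos"],R.from_quat([q[1],q[2],q[3],q[0]]).as_matrix(),s
def delta(target,yaw):  # returns turn needed (about tool x) then shift in tool axes (pre-turn)
    p,M,s=cur()
    ydir=np.array([-np.sin(yaw),np.cos(yaw),0])
    c=[np.arctan2(np.dot(k*ydir,M[:,2]),np.dot(k*ydir,M[:,1])) for k in(1,-1)]
    return c, M.T@(np.array(target)-p)*100, M
E
python3 - <<'E'
from mv import *
p,M,s=cur(); print(np.round(M,3),p,s["joint_pos"])
E0=cam("wrist")["extrinsics"]; E0=np.array(E0); cc=-E0[:3,:3].T@E0[:3,3]; print("cam in tool",M.T@(cc-p), "look",M.T@(-E0[2,:3]), "up", M.T@E0[1,:3])
for t in([.60,.10,.34],):
    c,d,_=delta(t,-.213); print(c,d)
E
```

```text
[[ 0.     0.436 -0.9  ]
 [-0.    -0.9   -0.436]
 [-1.     0.    -0.   ]] [ 0.25051578 -0.51759133  0.19411836] [-1.25962270e+00  3.13189991e-01  4.60743215e-02  1.30360656e+00
  3.14950342e-05  1.43118680e+00]
cam in tool [-1.79647172e-01  1.20981657e-04 -7.59758460e-02] look [ 9.54200608e-01 -7.39586640e-04  2.99166597e-01] up [ 2.99166484e-01 -2.61169329e-04 -9.54200894e-01]
[np.float64(-2.4777328759668924), np.float64(0.6638597776229006)] [-14.59245702 -40.35960559 -58.36502945]
```

>>> {"op": "servo_tool", "data": {
  "moves": [
    [-1.5,0,0,-0.18,-1],
    [-1.5,0,0,-0.18,-1],
    [-1.5,0,0,-0.18,-1],
    [-1.5,0,0,-0.18,-1],
    [-1.5,0,0,-0.18,-1],
    [-1.5,0,0,-0.18,-1],
    [-1.5,0,0,-0.18,-1],
    [-1.5,0,0,-0.18,-1],
    [-1.5,0,0,-0.18,-1],
    [-1.5,0,0,-0.18,-1]
  ]
}}

```text
clock: 3.0
tcp_pos: [0.2505, -0.5176, 0.3446]
orientation: [0.639, 0.303, 0.639, -0.303]
wrist_force: [0.7, 0.1, -0.4]
finger_gap: 0.0853
```

Run:
```python
from mv import *
p,M,s=cur(); print(np.round(M,3),p,s["joint_pos"])
for t in([.60,.10,.34],):
    c,d,_=delta(t,-.213); print(c,d)
```

```text
[[ 0.     0.774  0.633]
 [-0.     0.633 -0.774]
 [-1.    -0.     0.   ]] [ 0.25052474 -0.5175686   0.34464832] [-1.25957403e+00  3.30107887e-01  4.36680520e-01  1.67718229e+00
 -4.73330198e-06 -3.74750321e-01]
[np.float64(-0.6718237000745012), np.float64(2.469768953515292)] [  0.45560821  66.16094213 -25.6510741 ]
```

>>> {"op": "servo_tool", "data": {
  "moves": [
    [0,5.5,-2.13,0,-1],
    [0,5.5,-2.13,0,-1],
    [0,5.5,-2.13,0,-1],
    [0,5.5,-2.13,0,-1],
    [0,5.5,-2.13,0,-1],
    [0,5.5,-2.13,0,-1],
    [0,5.5,-2.13,0,-1],
    [0,5.5,-2.13,0,-1],
    [0,5.5,-2.13,0,-1],
    [0,5.5,-2.13,0,-1]
  ]
}}

```text
clock: 4.25
tcp_pos: [0.545, -0.0043, 0.3443]
orientation: [0.638, 0.305, 0.638, -0.305]
wrist_force: [1.3, -0.6, 0.1]
finger_gap: 0.0853
```

>>> {"op": "servo_tool", "data": {
  "moves": [
    [0,0,0,-0.168,-1],
    [0,0,0,-0.168,-1],
    [0,0,0,-0.168,-1],
    [0,0,0,-0.168,-1],
    [0,0,0,0,-1],
    [0,0,0,0,-1],
    [0,0,0,0,-1],
    [0,0,0,0,-1],
    [0,0,0,0,-1],
    [0,0,0,0,-1]
  ]
}}

```text
clock: 5.5
tcp_pos: [0.5443, -0.0061, 0.3441]
orientation: [0.703, 0.077, 0.703, -0.077]
wrist_force: [0.1, -0.3, 0.2]
finger_gap: 0.0857
```

Run:
```python
from mv import *
p=cam("wrist"); cv2.imwrite("pics/w1.png",p["pixels"])
for t in["keeper_mouth","bolt_knob","keeper","lid"]:
    print(t,[(np.round(r["location"],1).tolist(),round(r["conf"],2)) for r in models.pinpoint(t,p)[:2]])
P,M,s=cur(); print(np.round(M,3),P,s["joint_pos"],s["clock"])
c,d,_=delta([.60,.10,.34],-.213); print(c,d)
```

```text
keeper_mouth [([407.9, 111.5], 0.92)]
bolt_knob [([439.0, 204.0], 0.85)]
keeper []
lid [([388.0, 274.0], 0.95)]
[[ 0.     0.217  0.976]
 [-0.     0.976 -0.217]
 [-1.    -0.     0.   ]] [ 0.54426799 -0.00615897  0.34409095] [-1.58772221e-01  2.62582343e-01  3.42375251e-01  1.65050346e+00
 -8.73445690e-05  6.01207725e-02] 5.75
[np.float64(-0.005892993293867858), np.float64(3.1356996602959253)] [ 0.40843022 11.57283416  3.13494565]
```

View pics/w1.png

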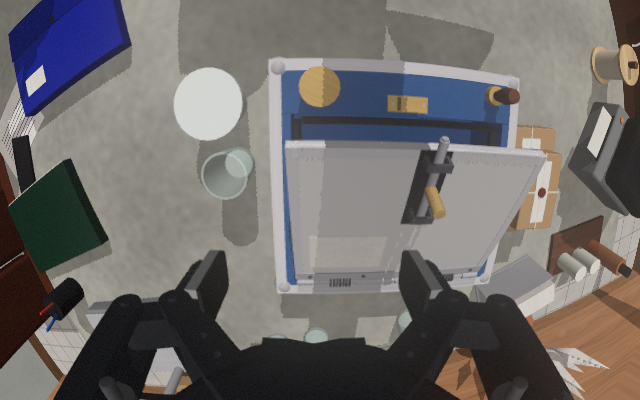

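Wrist view: the deck runs along the top, with keeper (408,104), bolt nose (444,140), knob (432–438, 190–215) and case corners (279,66), (513,82). I'll zoom to fit.

Run:
```python
import cv2
a=cv2.imread("pics/w1.png")
cv2.imwrite("pics/w1a.png",cv2.resize(a[85:235,370:560],None,fx=4,fy=4,interpolation=cv2.INTER_CUBIC))
cv2.imwrite("pics/w1b.png",cv2.resize(a[50:305,260:530],(810*800//810,755*800//810)[:2] if 0 else None,fx=2.3,fy=2.3,interpolation=cv2.INTER_CUBIC))
```

```text
(no output)
```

View pics/w1a.png

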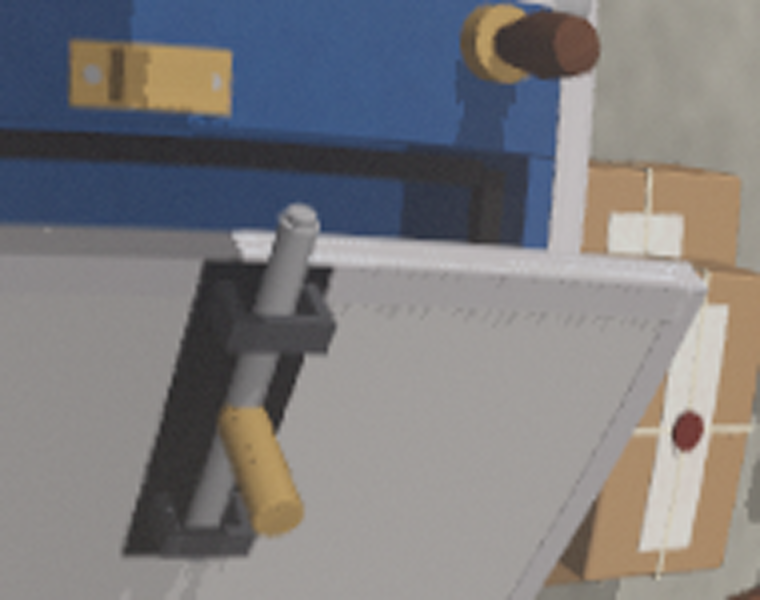

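View pics/w1b.png

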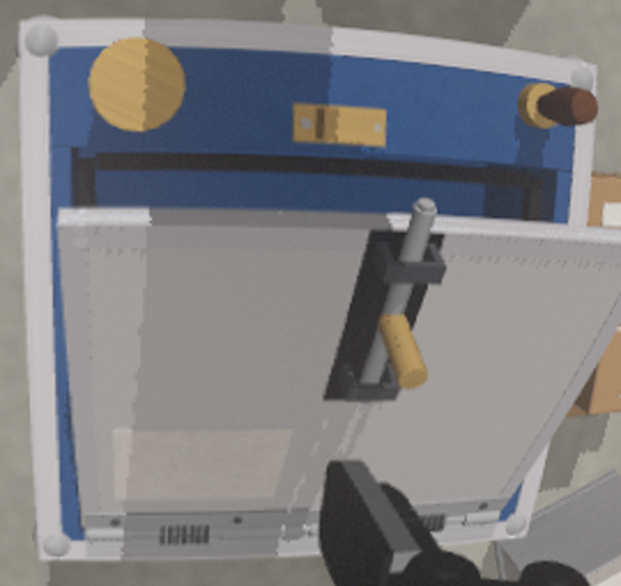

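```bash
cat > fit2.py <<'E'
from fit1 import *
obs=np.array([(278.3,66.5),(513.5,83.5),(284.8,287.4),(484.8,277.8),(546.2,157),(286.1,147),(440,213.8),(445,138.8),(407.9,111.5)])
def modw(q,th,t,ins):
    cs=np.array([[-.17+ins,-.18+ins,.12],[-.17+ins,.18-ins,.12],[.17-ins,-.18+ins,.12],[.17-ins,.18-ins,.12]])
    return np.r_[c2w(q,cs),c2w(q,l2c(th,[[-.245,.152,0],[-.245,-.152,0],[-.178-t,0,.048],[-.243-t,0,.010]])),c2w(q,[[-.106,0,.13]])]
E
python3 - <<'E'
from fit2 import *
import pickle
p=cam("wrist")
pickle.dump({k:p[k] for k in p if k!="pixels"},open("w1.pkl","wb"))
def res(v): return (proj(p,modw(v[:3],v[3],v[4],v[5]))-obs).ravel()
s=least_squares(res,[.609,.105,-.213,.44,.02,.008],loss="soft_l1",x_scale=[.01,.01,.01,.01,.001,.001])
print(np.round(s.x,4)); print(np.round(res(s.x).reshape(-1,2),1).tolist())
q=s.x; print("knob grip",c2w(q,l2c(q[3],[[-.178-q[4],0,.036],[-.178-q[4],0,.048]])))
J=s.jac; print(np.sqrt(np.diag(np.linalg.inv(J.T@J))))
E
```

```text
[ 0.6069  0.1087 -0.2168  0.4617  0.0219  0.009 ]
[[-0.7, 0.6], [-0.0, 0.7], [-0.4, 0.0], [-0.0, 0.1], [0.4, -1.0], [-0.3, -0.1], [-0.2, 0.7], [0.4, -0.5], [2.2, -0.2]]
knob grip [[0.59236018 0.11193461 0.24126688]
 [0.5975809  0.11078468 0.25201033]]
[0.00070569 0.00059089 0.00316189 0.00550575 0.00136978 0.00071451]
```

Run:
```python
from mv import *
c,d,_=delta([.5932,.1117,.224],-.217); print(c,d)
```

```text
[np.float64(-0.0018535107053588753), np.float64(3.1397391428844346)] [12.00463865 12.56541502  2.2215301 ]
```

>>> {"op": "servo_tool", "data": {
  "moves": [
    [0,4.2,0.74,0,-1],
    [0,4.2,0.74,-0.002,-1],
    [0,4.17,0.74,0,-1],
    [0,0,0,0,-1],
    [2,0,0,0,-1],
    [2,0,0,0,-1],
    [0,0,0,0,-1],
    [0,0,0,0,-1],
    [0,0,0,0,-1],
    [0,0,0,0,-1]
  ]
}}

```text
clock: 7.05
tcp_pos: [0.5934, 0.1117, 0.3048]
orientation: [0.703, 0.077, 0.703, -0.077]
wrist_force: [-0.0, 0.2, -1.1]
finger_gap: 0.0854
```

Run:
```python
from mv import *
from fit import *
p=cam("wrist"); 
q=[.6069,.1087,-.2168]; im=p["pixels"].copy()
for t in (.0219,):
    X=c2w(q,l2c(.4617,[[-.178-t,0,.048],[-.178-t,0,.036],[-.178-t,0,.01],[-.243-t,0,.01],[-.245,.152,0]]))
    pp=proj(p,X); print(pp.round(1).tolist())
cv2.imwrite("pics/w2.png",im)
print([(r["location"],r["conf"]) for r in models.pinpoint("bolt_knob",p)[:2]])
c,d,_=delta([.5932,.1117,.224],-.217); print(c,d)
```

```text
[[313.5, 206.7], [313.4, 196.2], [313.4, 175.9], [313.5, 110.5], [480.5, 133.0]]
[([313.7, 195.7], 0.76)]
[np.float64(0.00016532722266977877), np.float64(-3.1414273263671233)] [ 8.05019242e+00 -7.87920336e-03 -1.88127270e-02]
```

View pics/w2.png

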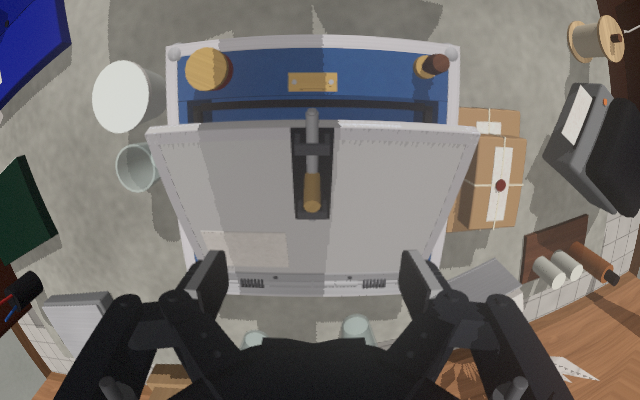

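Knob tip at (313,206) and grip point at (313.7,195.7): both agree with the prediction to under a pixel. I'll go down and grip.

>>> {"op": "servo_tool", "data": {
  "moves": [
    [2,0,0,0,-1],
    [2,0,0,0,-1],
    [2,0,0,0,-1],
    [2.05,0,0,0,-1],
    [0,0,0,0,-1],
    [0,0,0,0,1],
    [0,0,0,0,1],
    [0,0,0,0,1],
    [0,0,0,0,1],
    [0,0,0,0,1]
  ],
  "grip_force": 60
}}

```text
clock: 8.4
tcp_pos: [0.5932, 0.1118, 0.2237]
orientation: [0.703, 0.076, 0.703, -0.077]
wrist_force: [0.0, 0.2, 0.5]
finger_gap: -0.0002
```

Run:
```python
from mv import *
P,M,s=cur(); print(P,s["wrist_force"],s["finger_gap"],s["ft_torque"])
```

```text
[0.59318591 0.11177094 0.2237358 ] [0.04649037 0.22317223 0.49139639] -0.00015767129979240576 [ 0.02153101  0.06664664 -0.00051579]
```

Run:
```python
from mv import *
p=cam("wrist"); cv2.imwrite("pics/w3.png",p["pixels"])
p=cam("side"); cv2.imwrite("pics/s3.png",cv2.resize(p["pixels"][100:300,190:410],None,fx=3,fy=3))
```

```text
(no output)
```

View pics/w3.png

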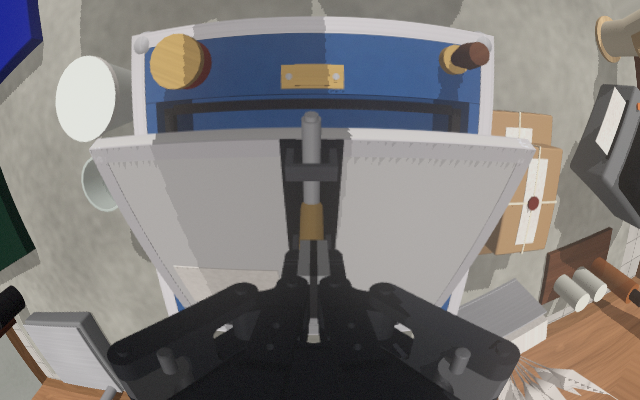

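View pics/s3.png

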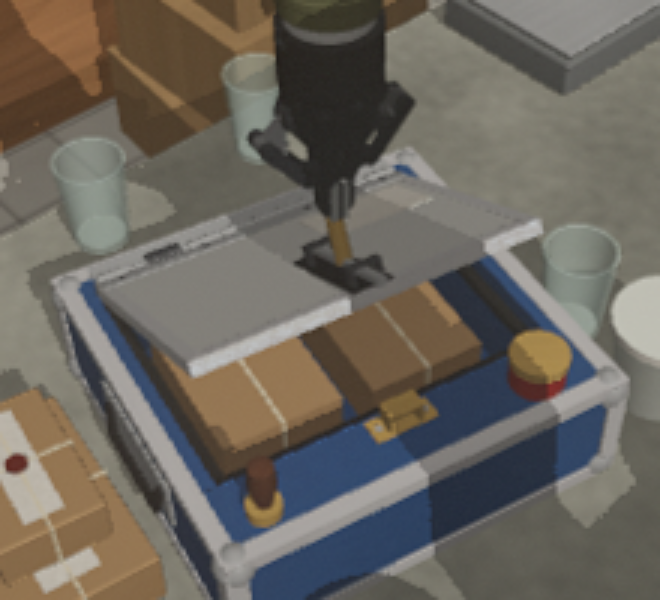

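Run:
```python
from mv import *
from fit import *
p=cam("wrist"); P,M,s=cur()
q=[.6069,.1087,-.2168]
t=.0219
X=c2w(q,l2c(.4617,[[-.178-t,0,.048],[-.178-t,0,.036],[-.178-t,0,.01],[-.243-t,0,.01],[-.245,.152,0],[-.245,-.152,0]]))
print(proj(p,X).round(1).tolist())
print("tcp,grasp",proj(p,[P,P-.019*M[:,0]]).round(1).tolist())
Y=c2w(q,[[-.161,.171,.12],[-.161,-.171,.12]]);print(proj(p,Y).round(1))
```

```text
[[313.7, 255.9], [313.7, 238.9], [313.6, 206.6], [313.7, 115.4], [535.8, 148.2], [90.9, 148.2]]
tcp,grasp [[313.6, 228.1], [313.7, 241.1]]
[[485.2  44.6]
 [141.3  44.5]]
```

Run:
```python
import cv2
a=cv2.imread("pics/w3.png")
cv2.imwrite("pics/w3a.png",cv2.resize(a[100:350,210:420],None,fx=2.8,fy=2.4,interpolation=cv2.INTER_CUBIC))
```

```text
(no output)
```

View pics/w3a.png

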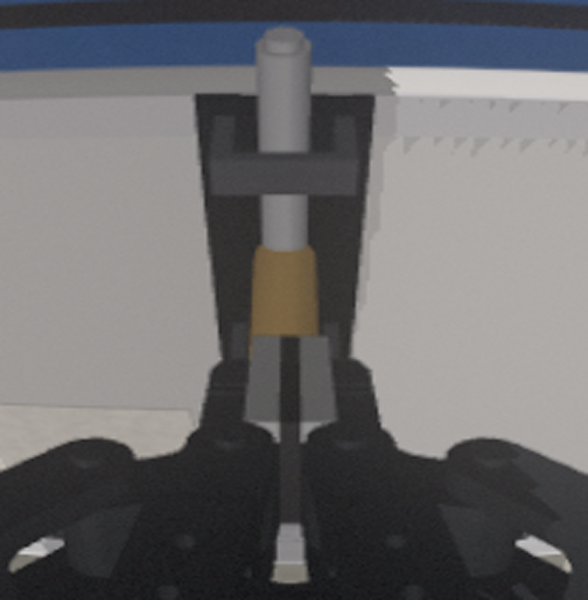

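Run:
```python
from mv import *
from fit import *
ps=[cam("side"),cam("scene")]; P,M,s=cur()
p=ps[1]; cv2.imwrite("pics/sc3.png",cv2.resize(p["pixels"][100:300,190:410],None,fx=3,fy=3))
q=[.6069,.1087,-.2168]
t=.0219
X=c2w(q,l2c(.4617,[[-.178-t,0,.048],[-.178-t,0,.036],[-.178-t,0,.01],[-.245,.152,0],[-.245,-.152,0]]))
Y=c2w(q,[[-.161,.171,.12],[-.161,-.171,.12],[.161,.171,.12],[.161,-.171,.12]])
for p in ps:
  for Z in (X,Y,P,P+.0*M[:,0]): print(((proj(p,Z)-[190,100])*3).round(0).tolist())
```

```text
[[332.0, 218.0], [336.0, 233.0], [344.0, 264.0], [187.0, 366.0], [539.0, 221.0]]
[[231.0, 556.0], [609.0, 376.0], [66.0, 284.0], [405.0, 157.0]]
[[336.0, 249.0]]
[[336.0, 249.0]]
[[312.0, 210.0], [318.0, 223.0], [330.0, 249.0], [234.0, 395.0], [494.0, 158.0]]
[[316.0, 556.0], [584.0, 281.0], [37.0, 331.0], [311.0, 111.0]]
[[318.0, 237.0]]
[[318.0, 237.0]]
```

View pics/sc3.png

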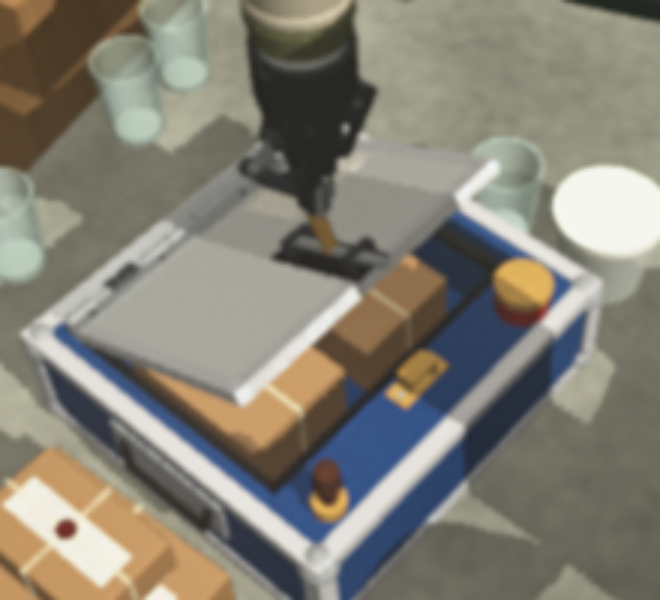

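Run:
```python
from mv import *
from fit import *
ims=[]
P,M,s=cur()
for n,c in(("side",(303,175)),("scene",(297,175))):
    p=cam(n); a=p["pixels"][c[1]-32:c[1]+32,c[0]-32:c[0]+32]; ims.append(cv2.resize(a,(400,400),interpolation=cv2.INTER_CUBIC))
    for h in(0,.01,.02,.03,.04): print(n,h,((proj(p,P-h*M[:,0])[0]-np.array(c)+32)*6.25).round(0))
cv2.imwrite("pics/z4.png",np.hstack(ims))
```

```text
side 0 [193. 250.]
side 0.01 [193. 231.]
side 0.02 [192. 211.]
side 0.03 [192. 190.]
side 0.04 [191. 170.]
scene 0 [194. 224.]
scene 0.01 [193. 207.]
scene 0.02 [192. 190.]
scene 0.03 [190. 172.]
scene 0.04 [188. 155.]
```

View pics/z4.png

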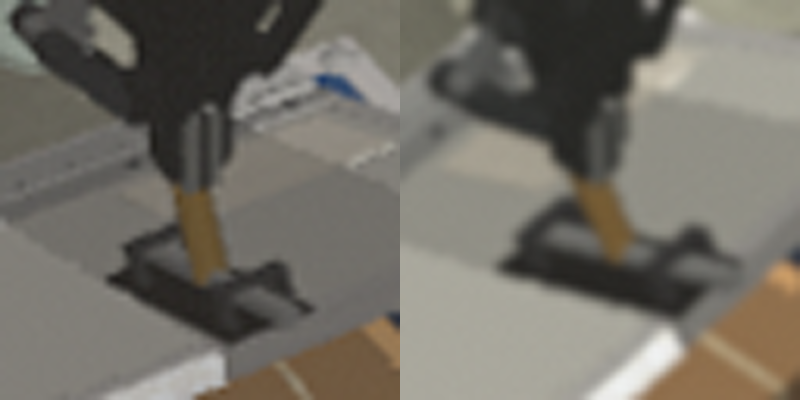

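The gap reads 0. Side and scene both show the shut fingertips (about (200,190) in each half of the zoom) ending at the knob's top, so the real tips are about 28 mm above the reported TCP. I'll open, go down 20 mm and close again. The lid stays clear under either assumption.

>>> {"op": "servo_tool", "data": {
  "moves": [
    [0,0,0,0,-0.2],
    [0,0,0,0,-0.2],
    [0,0,0,0,-0.2],
    [0,0,0,0,-0.2],
    [1,0,0,0,-0.2],
    [1,0,0,0,-0.2],
    [0,0,0,0,-0.2],
    [0,0,0,0,-0.2],
    [0,0,0,0,-0.2],
    [0,0,0,0,-0.2]
  ]
}}

```text
clock: 10.0
tcp_pos: [0.5933, 0.1118, 0.2039]
orientation: [0.703, 0.077, 0.703, -0.076]
wrist_force: [-0.3, -0.1, -0.2]
finger_gap: 0.051
```

Run:
```python
from mv import *
P,M,s=cur(); print(P,s["wrist_force"],s["finger_gap"])
p=cam("wrist"); a=p["pixels"]; p=cam("side");b=p["pixels"][100:300,190:410]
cv2.imwrite("pics/w5.png",np.hstack([cv2.resize(a[80:360,170:450],(400,400)),cv2.resize(b,(400,400))]))
```

```text
[0.59332979 0.11177777 0.20389479] [-0.30785914 -0.14123406 -0.18633316] 0.051009989079533774
```

View pics/w5.png

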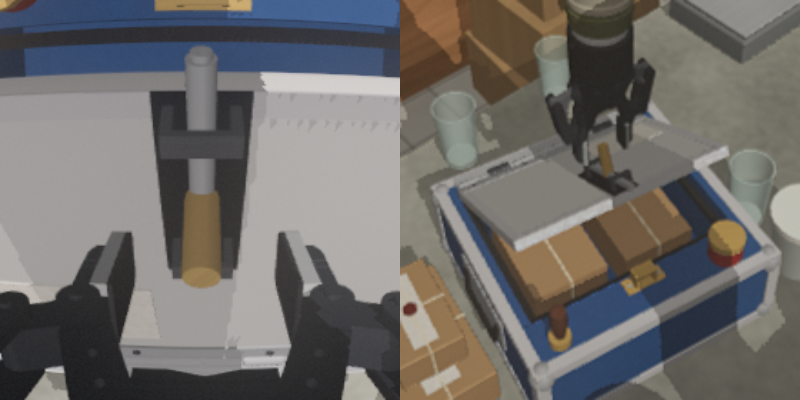

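The pads now stand on either side of the knob. I'll go 5 mm lower and close.

>>> {"op": "servo_tool", "data": {
  "moves": [
    [0.5,0,0,0,-0.2],
    [0,0,0,0,1],
    [0,0,0,0,1],
    [0,0,0,0,1],
    [0,0,0,0,1],
    [0,0,0,0,1],
    [0,0,0,0,1],
    [0,0,0,0,1],
    [0,0,0,0,1],
    [0,0,0,0,1]
  ],
  "grip_force": 60
}}

```text
clock: 11.35
tcp_pos: [0.5929, 0.1107, 0.1986]
orientation: [0.703, 0.076, 0.703, -0.077]
wrist_force: [-1.4, -5.6, 0.3]
finger_gap: 0.0116
```

Run:
```python
from mv import *
P,M,s=cur(); print(P,s["wrist_force"],s["finger_gap"],s["ft_torque"])
p=cam("wrist"); a=p["pixels"]; p=cam("side");b=p["pixels"][140:210,270:340]
cv2.imwrite("pics/w6.png",np.hstack([cv2.resize(a[80:360,170:450],(400,400)),cv2.resize(b,(400,400))]))
```

```text
[0.5928775  0.11068284 0.1985571 ] [-1.44570946 -5.59510372  0.2877395 ] 0.01159567414845157 [-1.0743787   0.28938528 -0.0149878 ]
```

View pics/w6.png

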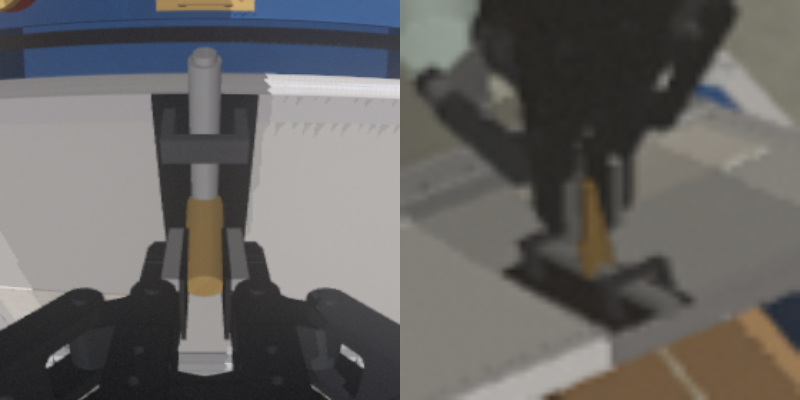

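Gripped: the gap is 11.6 mm on the 14 mm knob and the knob sits centred between the pads. Next I'll draw the bolt back 17 mm along the lid slope and relieve the 1 mm sideways error.

>>> {"op": "servo_tool", "data": {
  "moves": [
    [0,-0.1,0,0,1],
    [0.126,0,0.254,0,1],
    [0.126,0,0.254,0,1],
    [0.126,0,0.254,0,1],
    [0.126,0,0.254,0,1],
    [0.126,0,0.254,0,1],
    [0.126,0,0.254,0,1],
    [0,0,0,0,1],
    [0,0,0,0,1],
    [0,0,0,0,1]
  ]
}}

```text
clock: 12.7
tcp_pos: [0.6081, 0.1073, 0.1907]
orientation: [0.703, 0.076, 0.703, -0.077]
wrist_force: [0.7, -4.0, -2.6]
finger_gap: 0.0115
```

```bash
cat > see.py <<'E'
from mv import *
import sys
P,M,s=cur(); print("P",P.round(4),"F",s["wrist_force"].round(1),"gap",round(s["finger_gap"],4),"tq",s["ft_torque"].round(2),"clk",s["clock"])
print("F in tool",(M.T@s["wrist_force"]).round(1), "P case", )
from fit import *
q=[.6069,.1087,-.2168]; c,sn=np.cos(q[2]),np.sin(q[2]); d=P-[q[0],q[1],0]; print("P case",[round(c*d[0]+sn*d[1],4),round(-sn*d[0]+c*d[1],4),round(P[2],4)])
p=cam("wrist"); a=p["pixels"]; cv2.imwrite(f"pics/{sys.argv[1]}w_full.png",a); p=cam("side");b=p["pixels"][130:250,250:370]
cv2.imwrite(f"pics/{sys.argv[1]}.png",np.hstack([cv2.resize(a[80:360,170:450],(400,400)),cv2.resize(b,(400,400))]))
E
python3 see.py a7
```

```text
P [0.6081 0.1073 0.1907] F [ 0.7 -4.  -2.6] gap 0.0115 tq [-0.84 -0.16  0.02] clk 12.7
F in tool [ 2.6 -3.8  1.6] P case
P case [np.float64(0.0014), np.float64(-0.0011), np.float64(0.1907)]
```

View pics/a7.png

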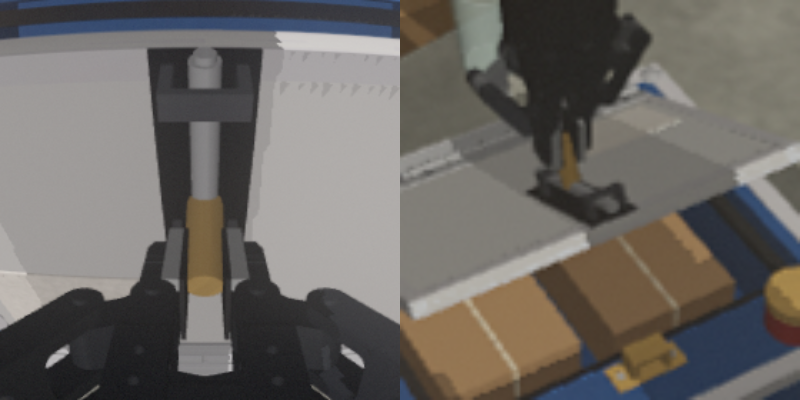

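The bolt is drawn back, with the nose about at the lid's front edge. Next I'll work out the lowering arc.

Run:
```python
import numpy as np
t=.005;h=.035
f=lambda a:np.array([.148-(.178+t)*np.cos(a)+h*np.sin(a), .12+(.178+t)*np.sin(a)+h*np.cos(a)])
th=np.linspace(.4617,.05,10)
for a,b in zip(th[:-1],th[1:]):
    d=(f(b)-f(a))*100; print("x %.2f z %.2f"%(-d[1],d[0]))
print(f(.4617),f(.05),f(0))
```

```text
x 0.69 z -0.50
x 0.71 z -0.47
x 0.73 z -0.44
x 0.75 z -0.40
x 0.77 z -0.37
x 0.79 z -0.33
x 0.80 z -0.29
x 0.81 z -0.26
x 0.82 z -0.22
[-0.00024778  0.23285653] [-0.03302203  0.16410245] [-0.035  0.155]
```

>>> {"op": "servo_tool", "data": {
  "moves": [
    [0.35,0,-0.25,0,1],
    [0.34,0,-0.25,0,1],
    [0.35,0,-0.24,0,1],
    [0.36,0,-0.23,0,1],
    [0.36,0,-0.22,0,1],
    [0.37,0,-0.22,0,1],
    [0.37,0,-0.2,0,1],
    [0.38,0,-0.2,0,1],
    [0.77,0,-0.37,0,1],
    [0,0,0,0,1]
  ]
}}

```text
clock: 14.05
tcp_pos: [0.5871, 0.1119, 0.1557]
orientation: [0.704, 0.076, 0.702, -0.076]
wrist_force: [0.4, -5.6, 1.1]
finger_gap: 0.0116
```

```bash
python3 see.py a8
```

```text
P [0.5871 0.1119 0.1557] F [ 0.4 -5.6  1.1] gap 0.0116 tq [-1.19 -0.22  0.31] clk 14.05
F in tool [-1.1 -5.4  1.6] P case
P case [np.float64(-0.02), np.float64(-0.0011), np.float64(0.1557)]
```

View pics/a8.png

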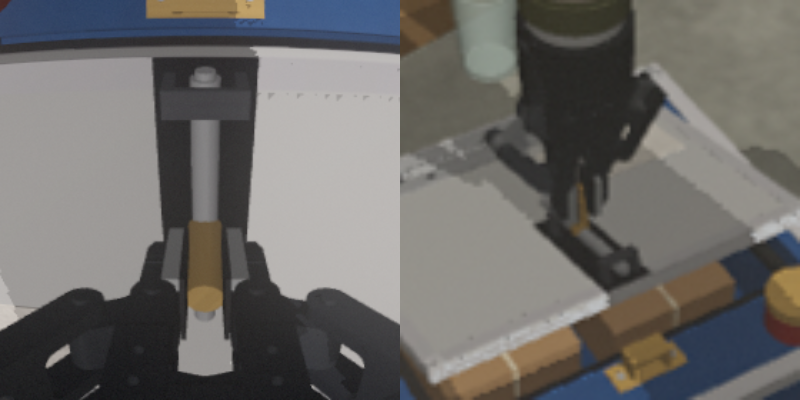

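View pics/a8w_full.png

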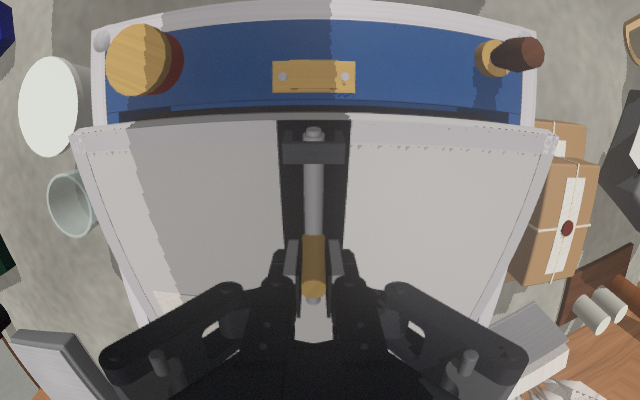

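Run:
```python
from fit import *
p=cam("wrist"); q=[.6069,.1087,-.2168]
for th in(.2,.25,.3):
  for t in(0,.005):
    X=c2w(q,l2c(th,[[-.243-t,0,.01],[-.178-t,0,.048],[-.245,.152,0],[-.245,-.152,0],[-.235,0,.019]]))
    print(th,t,proj(p,X).round(1).tolist())
print(proj(p,c2w(q,[[-.106,0,.1405],[-.161,-.171,.12],[-.161,.171,.12]])))
```

```text
0.2 0 [[316.1, 120.3], [316.0, 270.9], [546.1, 128.5], [83.0, 127.8], [316.2, 140.9]]
0.2 0.005 [[316.1, 110.7], [316.1, 263.4], [546.1, 128.5], [83.0, 127.8], [316.2, 140.9]]
0.25 0 [[316.3, 128.5], [316.1, 287.2], [557.2, 135.1], [71.9, 134.4], [316.4, 151.8]]
0.25 0.005 [[316.4, 118.4], [316.2, 280.2], [557.2, 135.1], [71.9, 134.4], [316.4, 151.8]]
0.3 0 [[316.6, 139.5], [316.2, 304.8], [568.8, 143.4], [60.3, 142.7], [316.7, 165.6]]
0.3 0.005 [[316.6, 128.8], [316.3, 298.5], [568.8, 143.4], [60.3, 142.7], [316.7, 165.6]]
[[315.52268853  88.3756897 ]
 [101.92640418  40.41581337]
 [526.94404061  41.45371621]]
```

The nose at (313.5,131) and the lid corners give tilt about 0.25 and travel about 0, so the bolt is fully back. I'll carry on lowering.

Run:
```python
import numpy as np
t=.001;h=.035
f=lambda a:np.array([.148-(.178+t)*np.cos(a)+h*np.sin(a), .12+(.178+t)*np.sin(a)+h*np.cos(a)])
th=np.linspace(.247,.04,9)
for a,b in zip(th[:-1],th[1:]):
    d=(f(b)-f(a))*100; print("x %.2f z %.2f"%(-d[1],d[0]))
print(f(.247),f(.04),f(0))
```

```text
x 0.43 z -0.20
x 0.43 z -0.18
x 0.44 z -0.17
x 0.44 z -0.16
x 0.45 z -0.15
x 0.45 z -0.14
x 0.45 z -0.13
x 0.46 z -0.11
[-0.01701003  0.19770256] [-0.02945719  0.16213009] [-0.031  0.155]
```

>>> {"op": "servo_tool", "data": {
  "moves": [
    [0.43,-0.05,-0.22,0,1],
    [0.43,-0.05,-0.2,0,1],
    [0.44,0,-0.19,0,1],
    [0.44,0,-0.18,0,1],
    [0.45,0,-0.17,0,1],
    [0.45,0,-0.16,0,1],
    [0.45,0,-0.15,0,1],
    [0.46,0,-0.13,0,1],
    [0,0,0,0,1],
    [0,0,0,0,1]
  ]
}}

```text
clock: 15.45
tcp_pos: [0.5692, 0.1157, 0.12]
orientation: [0.701, 0.076, 0.705, -0.075]
wrist_force: [-10.1, -0.1, 10.1]
finger_gap: 0.0107
```

```bash
python3 see.py a9;  python3 - <<'E'
from fit import *
p=cam("wrist"); q=[.6069,.1087,-.2168]
for th in(.0,.04,.08):
  for t in(0,.005):
    X=c2w(q,l2c(th,[[-.243-t,0,.01],[-.178-t,0,.048],[-.245,.152,0],[-.245,-.152,0],[-.235,0,.019]]))
    print(th,t,proj(p,X).round(1).tolist())
print(proj(p,c2w(q,[[-.106,0,.1405],[-.124,0,.1405],[-.161,-.171,.12],[-.161,.171,.12]])))
E
```

```text
P [0.5692 0.1157 0.12  ] F [-10.1  -0.1  10.1] gap 0.0107 tq [-0.25  1.9   0.21] clk 15.45
F in tool [-10.1  -2.3  -9.9] P case
P case [np.float64(-0.0383), np.float64(-0.0013), np.float64(0.12)]
0.0 0 [[316.2, 139.5], [316.4, 280.5], [532.3, 145.3], [96.9, 144.3], [316.4, 156.6]]
0.0 0.005 [[316.3, 130.5], [316.5, 272.0], [532.3, 145.3], [96.9, 144.3], [316.4, 156.6]]
0.04 0 [[316.5, 142.8], [316.6, 291.8], [540.7, 147.9], [88.5, 146.8], [316.6, 161.6]]
0.04 0.005 [[316.5, 133.3], [316.6, 283.5], [540.7, 147.9], [88.5, 146.8], [316.6, 161.6]]
0.08 0 [[316.7, 147.2], [316.7, 304.2], [549.6, 151.3], [79.6, 150.2], [316.8, 168.0]]
0.08 0.005 [[316.7, 137.2], [316.8, 296.2], [549.6, 151.3], [79.6, 150.2], [316.8, 168.0]]
[[316.55251249 120.66473099]
 [316.65987497  85.76211183]
 [ 74.1942132   58.83150989]
 [554.91638469  60.76239963]]
```

View pics/a9.png

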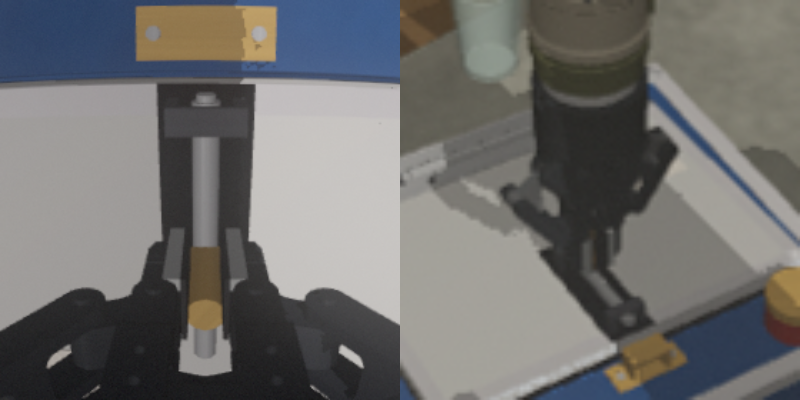

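View pics/a9w_full.png

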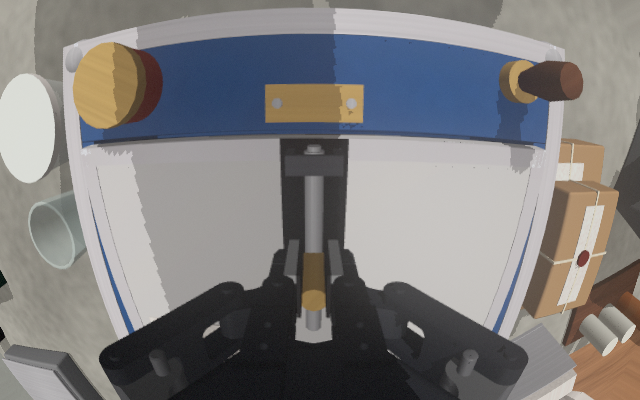

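Tilt is about 0.035 and the bolt is against its back stop, with 10 N along the bolt. I'll relieve that and ease further down while watching force.

>>> {"op": "servo_tool", "data": {
  "moves": [
    [0,0,-0.1,0,1],
    [0,0,-0.1,0,1],
    [0.1,0,0,0,1],
    [0.1,0,0,0,1],
    [0.1,0,0,0,1],
    [0.1,0,0,0,1],
    [0,0,0,0,1],
    [0,0,0,0,1],
    [0,0,0,0,1],
    [0,0,0,0,1]
  ]
}}

```text
clock: 16.85
tcp_pos: [0.5685, 0.1159, 0.1167]
orientation: [0.702, 0.076, 0.704, -0.075]
wrist_force: [-9.5, -1.9, 10.8]
finger_gap: 0.0111
```

```bash
python3 see.py b1
```

```text
P [0.5685 0.1159 0.1167] F [-9.5 -1.9 10.8] gap 0.0111 tq [-0.46  1.55  0.17] clk 16.85
F in tool [-10.8  -3.9  -8.9] P case
P case [np.float64(-0.0391), np.float64(-0.0013), np.float64(0.1167)]
```

>>> {"op": "servo_tool", "data": {
  "moves": [
    [0,0,-0.1,0,1],
    [0,0,-0.1,0,1],
    [0,0,-0.1,0,1],
    [0,0,0,0,1],
    [0.1,0,0,0,1],
    [0.1,0,0,0,1],
    [0,0,0,0,1],
    [0,0,0,0,1],
    [0,0,0,0,1],
    [0,0,0,0,1]
  ]
}}

```text
clock: 18.2
tcp_pos: [0.5682, 0.116, 0.1154]
orientation: [0.704, 0.076, 0.702, -0.076]
wrist_force: [-4.3, -2.1, 10.3]
finger_gap: 0.0107
```

```bash
python3 see.py b2
```

```text
P [0.5682 0.116  0.1154] F [-4.3 -2.1 10.3] gap 0.0107 tq [-0.75  0.48  0.16] clk 18.2
F in tool [-10.3  -3.   -3.7] P case
P case [np.float64(-0.0393), np.float64(-0.0012), np.float64(0.1154)]
```

View pics/b2.png

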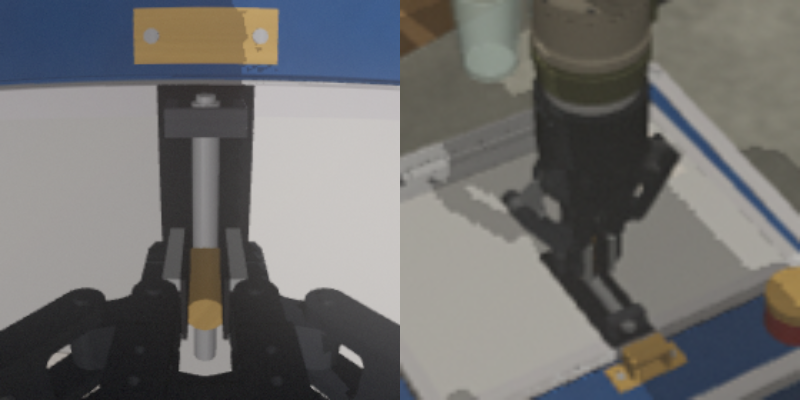

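>>> {"op": "servo_tool", "data": {
  "moves": [
    [0,0,-0.1,0,1],
    [0,-0.04,0,0,1],
    [0.1,0,0,0,1],
    [0.05,0,0,0,1],
    [0,0,0,0,1],
    [0,0,0,0,1],
    [0,0,0,0,1],
    [0,0,0,0,1],
    [0,0,0,0,1],
    [0,0,0,0,1]
  ]
}}

```text
clock: 19.55
tcp_pos: [0.568, 0.116, 0.1143]
orientation: [0.705, 0.077, 0.701, -0.075]
wrist_force: [-2.8, -2.4, 10.7]
finger_gap: 0.0111
```

```bash
python3 see.py b3;  python3 - <<'E'
from fit import *
p=cam("wrist"); q=[.6069,.1087,-.2168]
for th in(.0,.02):
    X=c2w(q,l2c(th,[[-.245,.152,0],[-.245,-.152,0]])); print(th,proj(p,X).round(1).tolist())
print(proj(p,c2w(q,[[-.106,-.0,.1405],[-.124,0,.1405],[-.098,.17,.12],[-.098,-.17,.12]])))
a=p["pixels"];cv2.imwrite("pics/b3e.png",np.vstack([cv2.resize(a[100:200,50:210],(800,300)),cv2.resize(a[100:200,420:580],(800,300))]))
E
```

```text
P [0.568  0.116  0.1143] F [-2.8 -2.4 10.7] gap 0.0111 tq [-0.63  0.14  0.17] clk 19.55
F in tool [-10.7  -2.9  -2.2] P case
P case [np.float64(-0.0395), np.float64(-0.0012), np.float64(0.1143)]
0.0 [[537.2, 148.3], [91.5, 147.7]]
0.02 [[541.5, 149.7], [87.2, 149.0]]
[[316.55748625 124.20726609]
 [316.64973469  87.84677743]
 [554.46152512 148.72328034]
 [ 73.80173566 148.07094669]]
```

View pics/b3e.png

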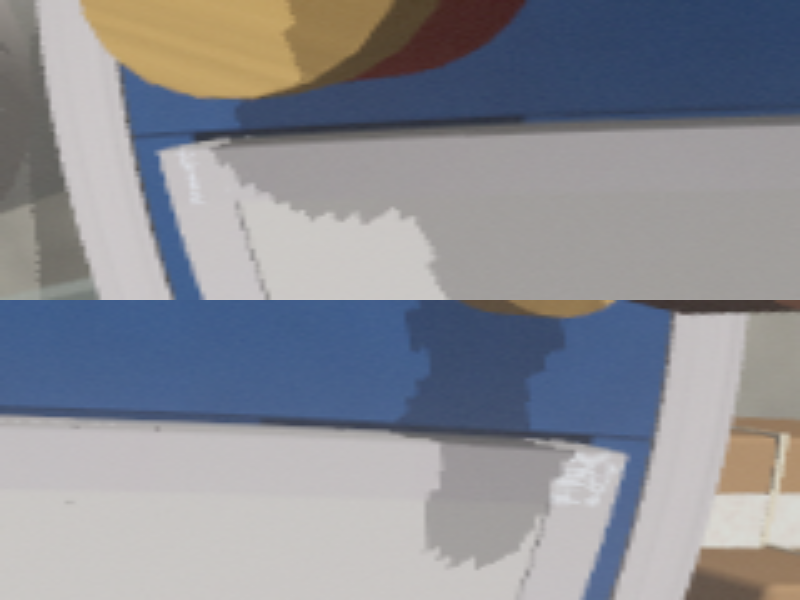

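>>> {"op": "servo_tool", "data": {
  "moves": [
    [0.1,0,-0.05,0,1],
    [0.1,0,0,0,1],
    [0,0,0,0,1],
    [0,0,0,0,1],
    [0,0,0,0,1],
    [0,0,0,0,1],
    [0,0,0,0,1],
    [0,0,0,0,1],
    [0,0,0,0,1],
    [0,0,0,0,1]
  ]
}}

```text
clock: 20.95
tcp_pos: [0.561, 0.1177, 0.1098]
orientation: [0.7, 0.077, 0.706, -0.075]
wrist_force: [-12.9, 2.1, 8.1]
finger_gap: 0.0001
```

```bash
python3 see.py b4
python3 - <<'E'
from h import *
p=cam("side"); cv2.imwrite("pics/b4s.png",cv2.resize(p["pixels"][150:320,230:420],None,fx=4,fy=3.5,interpolation=cv2.INTER_CUBIC))
E
```

```text
P [0.561  0.1177 0.1098] F [-12.9   2.1   8.1] gap 0.0001 tq [0.43 2.51 0.06] clk 20.95
F in tool [ -8.   -0.7 -13.1] P case
P case [np.float64(-0.0467), np.float64(-0.0011), np.float64(0.1098)]
```

View pics/b4s.png

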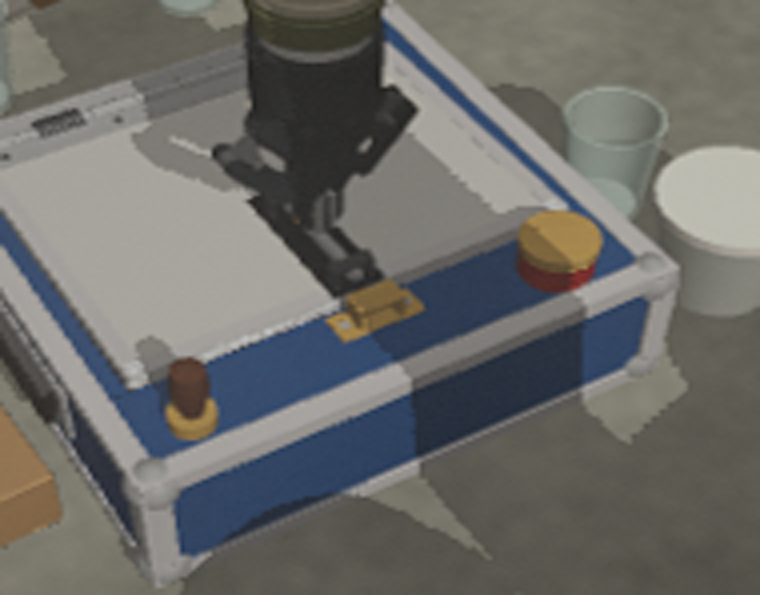

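The gap is 0: the pads slid forward off the knob. P is at case x -0.047, ahead of the knob at -0.03, and the shut tips still hold the lid down on the bar. My new plan is to open to about 30 mm so the tips rest on the lid plate beside the bar, move back to centre on the knob, then grip it over its full length and press on the plate itself.

>>> {"op": "servo_tool", "data": {
  "moves": [
    [0,0,0,0,0.3],
    [0,0,0,0,0.3],
    [0,0,0,0,0.3],
    [0,0,0,0,0.3],
    [0,0,0,0,0.3],
    [0,0,0,0,0.3],
    [0,0,0,0,0.3],
    [0,0,0,0,0.3],
    [0,0,0,0,0.3],
    [0,0,0,0,0.3]
  ],
  "grip_force": 30
}}

```text
clock: 22.35
tcp_pos: [0.5671, 0.1164, 0.1105]
orientation: [0.704, 0.077, 0.702, -0.075]
wrist_force: [-0.8, 3.2, 6.0]
finger_gap: 0.0301
```

```bash
python3 see.py b5
```

```text
P [0.5671 0.1164 0.1105] F [-0.8  3.2  6. ] gap 0.0301 tq [ 0.68  0.2  -0.01] clk 22.35
F in tool [-6.   3.  -1.5] P case
P case [np.float64(-0.0405), np.float64(-0.001), np.float64(0.1105)]
```

View pics/b5.png

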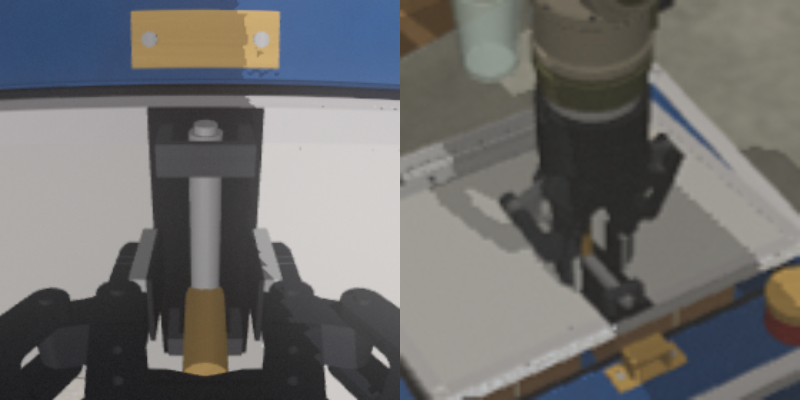

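View pics/b5w_full.png

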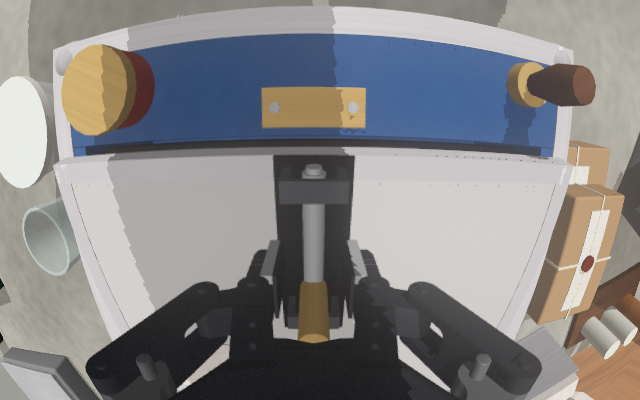

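```bash
cat > tt.py <<'E'
from fit import *
from mv import cur
def tt(obs,q=[.6069,.1087,-.2168]):
    p=cam("wrist")
    obs=np.array(obs,float)
    def X(v): 
        th,t=v[:2]; return c2w(q,l2c(th,[[-.243-t,0,.0135],[-.178-t,0,.048],[-.245,.152,0],[-.245,-.152,0]]))
    def r(v):
        k=~np.isnan(obs[:,0]); return ((proj(p,X(v))-obs-v[2:4])[k]).ravel().tolist()+list(v[2:4]*.3)
    s=least_squares(r,[.05,.0,0,0],loss="soft_l1",x_scale=[.01,.001,1,1]); print(s.x.round(4),np.round(r(s.x),1))
    th,t=s.x[:2]; print("knob case",l2c(th,[[-.178-t,0,.02]]),"keeper proj",proj(p,c2w(q,[[-.106,0,.1405],[-.124,0,.1405]])).round(1).tolist())
E
python3 -c "
from tt import *
tt([(314,165),(314,338),(568,164),(60,162)])"
```

```text
[ 1.2440e-01  4.0000e-04  1.6729e+00 -5.2520e-01] [ 1.2  0.5  1.2 -0.8 -0.5 -0.7 -2.6  1.1  0.5 -0.2]
knob case [[-0.02653968  0.          0.16198569]] keeper proj [[316.2, 126.6], [316.3, 89.4]]
```

>>> {"op": "servo_tool", "data": {
  "moves": [
    [0,0,0.28,0,0.3],
    [0,0,0.28,0,0.3],
    [0,0,0.28,0,0.3],
    [0,0,0.28,0,0.3],
    [0,0,0,0,0.3],
    [0,0,0,0,0.3],
    [0,0,0,0,0.3],
    [0,0,0,0,0.3],
    [0,0,0,0,0.3],
    [0,0,0,0,0.3]
  ]
}}

```text
clock: 23.75
tcp_pos: [0.5775, 0.1127, 0.1097]
orientation: [0.703, 0.076, 0.703, -0.077]
wrist_force: [1.4, -0.9, 2.7]
finger_gap: 0.0299
```

```bash
python3 see.py b6
```

```text
P [0.5775 0.1127 0.1097] F [ 1.4 -0.9  2.7] gap 0.0299 tq [-0.19 -0.24 -0.04] clk 23.75
F in tool [-2.7 -0.6  1.5] P case
P case [np.float64(-0.0295), np.float64(-0.0024), np.float64(0.1097)]
```

View pics/b6.png

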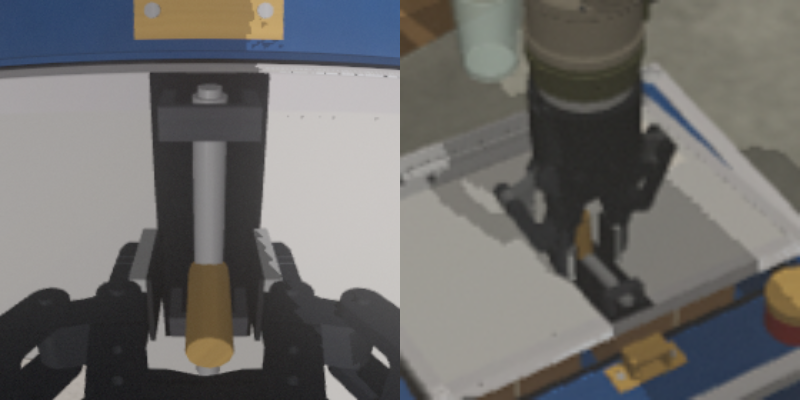

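```bash
python3 - <<'E'
import cv2
a=cv2.imread("pics/b6w_full.png")
cv2.imwrite("pics/b6z.png",cv2.resize(a[220:350,235:395],None,fx=5,fy=4.6,interpolation=cv2.INTER_CUBIC))
E
python3 -c "
from mv import *
p=cam('wrist');P,M,s=cur()
for dx in(-.03,-.05):
  for z in(-.011,0,.011):
    print(dx,z,((proj(p,[P+M@[dx,-.015,z],P+M@[dx,.015,z]])-[235,220])*[5,4.6]).round(0).tolist())
"
```

```text
-0.03 -0.011 [[252.0, 52.0], [536.0, 52.0]]
-0.03 0 [[255.0, 137.0], [532.0, 137.0]]
-0.03 0.011 [[259.0, 217.0], [528.0, 217.0]]
-0.05 -0.011 [[235.0, 131.0], [554.0, 131.0]]
-0.05 0 [[239.0, 223.0], [549.0, 223.0]]
-0.05 0.011 [[244.0, 309.0], [544.0, 309.0]]
```

View pics/b6z.png

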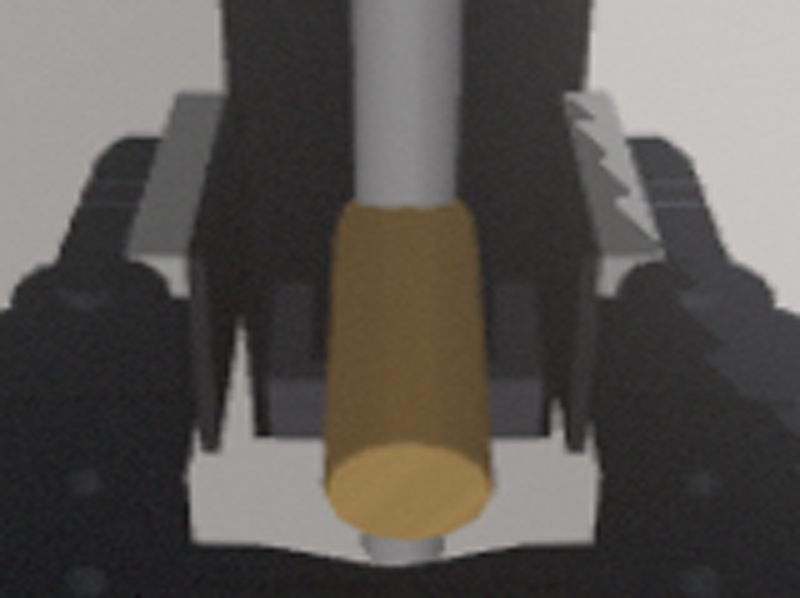

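The zoom shows the pads' front edge at row 95 and the knob base at row 205, so the knob is near the middle of the pads, with the rear loop just behind. I'll move forward 1 mm and close gently.

>>> {"op": "servo_tool", "data": {
  "moves": [
    [0,0,-0.1,0,0.3],
    [0,0,0,0,0.5],
    [0,0,0,0,1],
    [0,0,0,0,1],
    [0,0,0,0,1],
    [0,0,0,0,1],
    [0,0,0,0,1],
    [0,0,0,0,1],
    [0,0,0,0,1],
    [0,0,0,0,1]
  ],
  "grip_force": 30
}}

```text
clock: 25.15
tcp_pos: [0.5766, 0.1142, 0.1102]
orientation: [0.703, 0.077, 0.703, -0.075]
wrist_force: [2.5, 3.5, 4.9]
finger_gap: 0.0132
```

```bash
python3 see.py b7
python3 - <<'E'
import cv2
a=cv2.imread("pics/b7w_full.png")
cv2.imwrite("pics/b7z.png",cv2.resize(a[220:350,235:395],None,fx=5,fy=4.6,interpolation=cv2.INTER_CUBIC))
E
```

```text
P [0.5766 0.1142 0.1102] F [2.5 3.5 4.9] gap 0.0132 tq [ 0.42 -0.31  0.06] clk 25.15
F in tool [-4.9  4.   1.7] P case
P case [np.float64(-0.0308), np.float64(-0.0011), np.float64(0.1102)]
```

View pics/b7z.png

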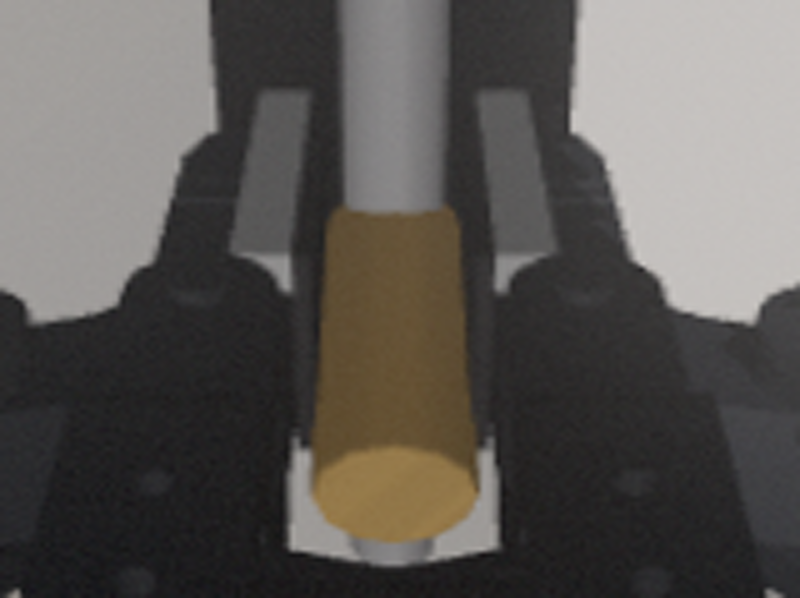

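View pics/b7.png

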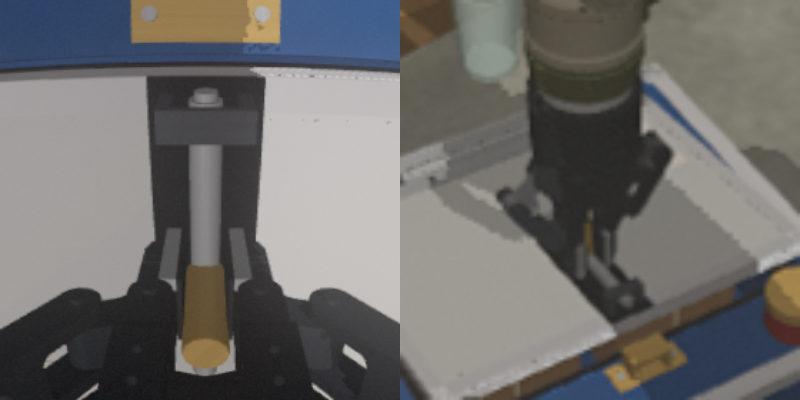

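The knob is now gripped over its full length at gap 13.2 mm. I'll lower in stages.

>>> {"op": "servo_tool", "data": {
  "moves": [
    [0.2,0.03,-0.04,0,1],
    [0.2,0.03,-0.04,0,1],
    [0.2,0,-0.04,0,1],
    [0.2,0,-0.04,0,1],
    [0.2,0,-0.04,0,1],
    [0.2,0,-0.03,0,1],
    [0.2,0,-0.03,0,1],
    [0,0,0,0,1],
    [0,0,0,0,1],
    [0,0,0,0,1]
  ]
}}

```text
clock: 26.5
tcp_pos: [0.5736, 0.1149, 0.0966]
orientation: [0.703, 0.077, 0.703, -0.076]
wrist_force: [-1.0, 1.4, 9.4]
finger_gap: 0.0132
```

```bash
python3 see.py b8
```

```text
P [0.5736 0.1149 0.0966] F [-1.   1.4  9.4] gap 0.0132 tq [ 0.16 -0.11  0.02] clk 26.5
F in tool [-9.4  1.2 -1.2] P case
P case [np.float64(-0.0339), np.float64(-0.0011), np.float64(0.0966)]
```

View pics/b8.png

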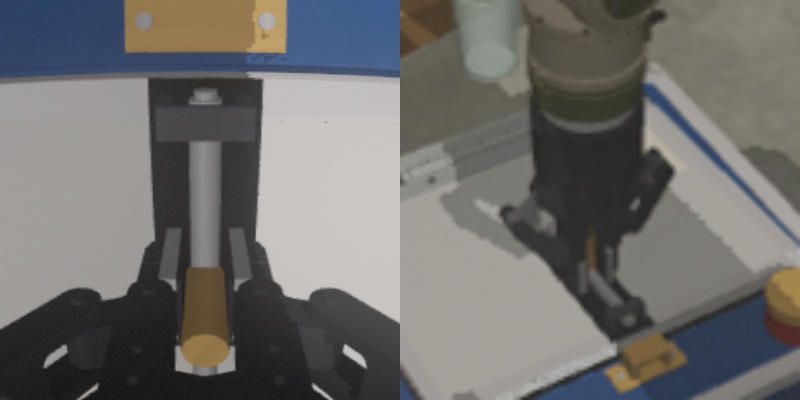

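>>> {"op": "servo_tool", "data": {
  "moves": [
    [0.15,0,-0.02,0,1],
    [0.15,0,-0.02,0,1],
    [0.15,0,-0.02,0,1],
    [0,0,0,0,1],
    [0,0,0,0,1],
    [0,0,0,0,1],
    [0,0,0,0,1],
    [0,0,0,0,1],
    [0,0,0,0,1],
    [0,0,0,0,1]
  ]
}}

```text
clock: 27.85
tcp_pos: [0.5729, 0.115, 0.0921]
orientation: [0.703, 0.077, 0.703, -0.076]
wrist_force: [-1.1, 1.3, 9.5]
finger_gap: 0.0129
```

```bash
python3 see.py b9
python3 - <<'E'
from fit import *
p=cam("wrist");q=[.6069,.1087,-.2168]
for th in(.0,.02,.04):
    X=c2w(q,l2c(th,[[-.245,.152,0],[-.245,-.152,0],[-.178,0,.048],[-.243,0,.0135]])); print(th,proj(p,X).round(1).tolist())
a=p["pixels"];cv2.imwrite("pics/b9e.png",np.vstack([cv2.resize(a[100:200,50:210],(800,300)),cv2.resize(a[100:200,420:580],(800,300))]))
E
```

```text
P [0.5729 0.115  0.0921] F [-1.1  1.3  9.5] gap 0.0129 tq [0.15 0.07 0.03] clk 27.85
F in tool [-9.5  1.1 -1.4] P case
P case [np.float64(-0.0345), np.float64(-0.0011), np.float64(0.0921)]
0.0 [[558.6, 146.5], [70.1, 145.9], [316.9, 309.0], [316.6, 139.6]]
0.02 [[563.6, 147.9], [65.1, 147.4], [317.0, 316.1], [316.8, 141.7]]
0.04 [[568.7, 149.6], [60.0, 149.1], [317.1, 323.6], [316.9, 144.1]]
```

View pics/b9e.png

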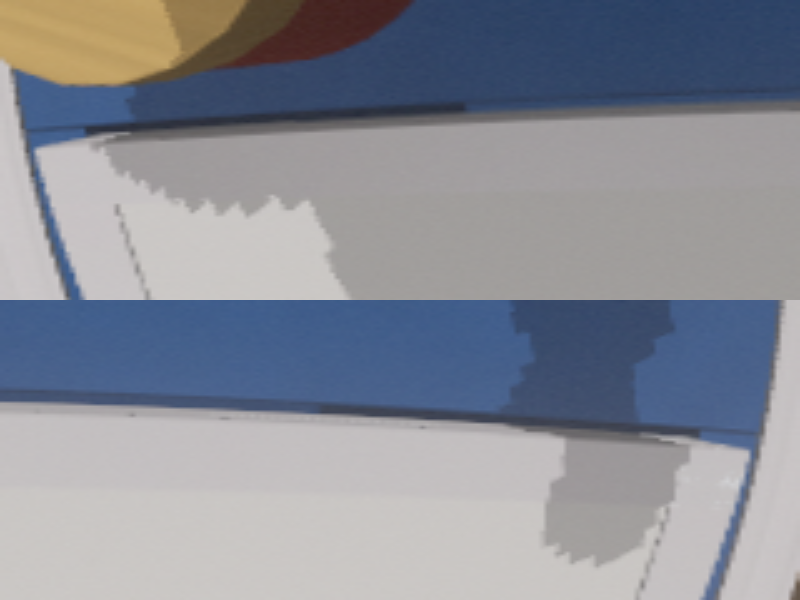

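View pics/b9.png

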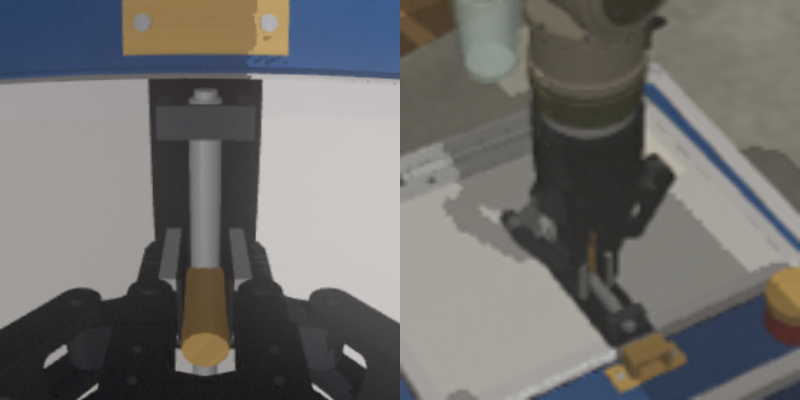

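>>> {"op": "servo_tool", "data": {
  "moves": [
    [0.15,0,-0.03,0,1],
    [0.15,0,-0.03,0,1],
    [0.15,0,-0.02,0,1],
    [0,0,0,0,1],
    [0,0,0,0,1],
    [0,0,0,0,1],
    [0,0,0,0,1],
    [0,0,0,0,1],
    [0,0,0,0,1],
    [0,0,0,0,1]
  ]
}}

```text
clock: 29.25
tcp_pos: [0.5724, 0.1152, 0.0877]
orientation: [0.703, 0.077, 0.703, -0.076]
wrist_force: [-1.1, 0.1, 8.4]
finger_gap: 0.0132
```

```bash
python3 see.py c1
python3 - <<'E'
from fit import *
p=cam("wrist");q=[.6069,.1087,-.2168]
for th in(.0,.02,.04):
    X=c2w(q,l2c(th,[[-.245,.152,0],[-.245,-.152,0],[-.178,0,.048],[-.243,0,.0135]])); print(th,proj(p,X).round(1).tolist())
a=p["pixels"];cv2.imwrite("pics/c1e.png",np.vstack([cv2.resize(a[100:200,50:210],(800,300)),cv2.resize(a[100:200,420:580],(800,300))]))
E
```

```text
P [0.5724 0.1152 0.0877] F [-1.1  0.1  8.4] gap 0.0132 tq [ 0.1  -0.04  0.02] clk 29.25
F in tool [-8.4 -0.1 -1. ] P case
P case [np.float64(-0.0351), np.float64(-0.0011), np.float64(0.0877)]
0.0 [[563.0, 148.6], [65.7, 148.1], [317.0, 316.7], [316.7, 142.2]]
0.02 [[568.1, 150.2], [60.6, 149.7], [317.1, 324.1], [316.9, 144.4]]
0.04 [[573.4, 151.9], [55.3, 151.4], [317.2, 331.9], [317.0, 147.1]]
```

View pics/c1e.png

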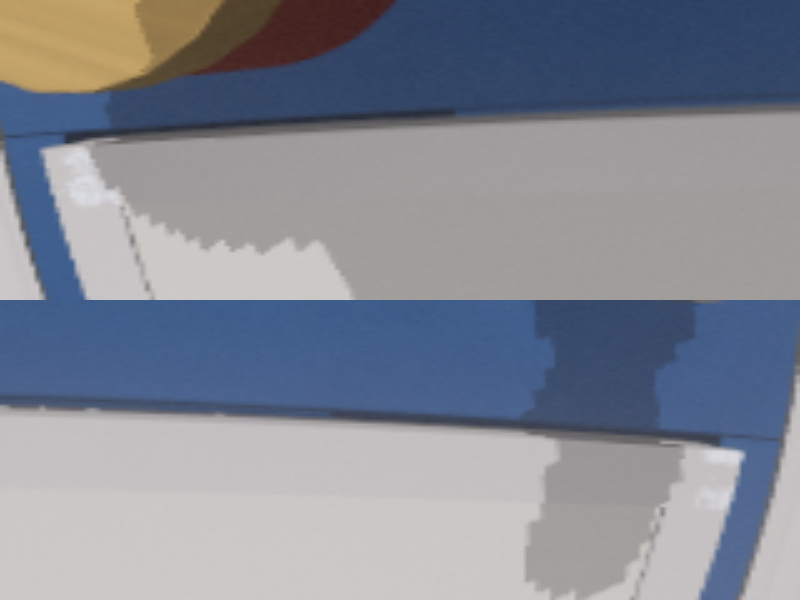

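View pics/c1.png

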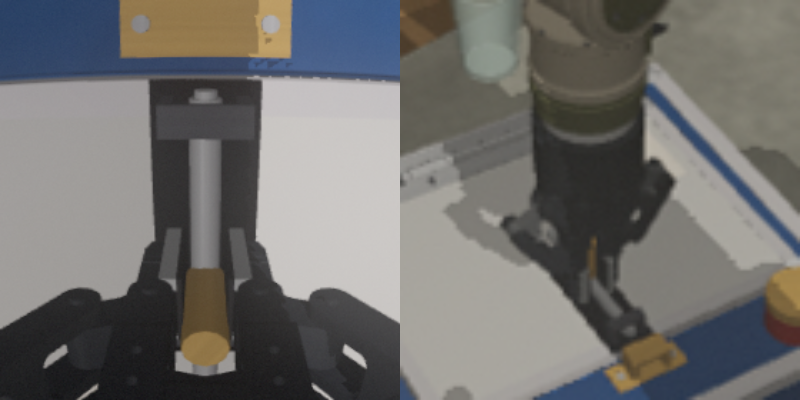

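>>> {"op": "servo_tool", "data": {
  "moves": [
    [0.1,0,-0.02,0,1],
    [0.1,0,-0.02,0,1],
    [0.05,0,-0.01,0,1],
    [0,0,0,0,1],
    [0,0,0,0,1],
    [0,0,0,0,1],
    [0,0,0,0,1],
    [0,0,0,0,1],
    [0,0,0,0,1],
    [0,0,0,0,1]
  ]
}}

```text
clock: 30.65
tcp_pos: [0.5721, 0.1152, 0.0855]
orientation: [0.704, 0.077, 0.702, -0.076]
wrist_force: [-1.1, 0.5, 10.5]
finger_gap: 0.013
```

```bash
python3 see.py c2
```

```text
P [0.5721 0.1152 0.0855] F [-1.1  0.5 10.5] gap 0.013 tq [ 0.04 -0.05 -0.02] clk 30.65
F in tool [-10.5   0.3  -1.2] P case
P case [np.float64(-0.0354), np.float64(-0.0011), np.float64(0.0855)]
```

>>> {"op": "servo_tool", "data": {
  "moves": [
    [0.05,0,0,0,1],
    [0.05,0,0,0,1],
    [0,0,0,0,1],
    [0,0,0,0,1],
    [0,0,0,0,1],
    [0,0,0,0,1],
    [0,0,0,0,1],
    [0,0,0,0,1],
    [0,0,0,0,1],
    [0,0,0,0,1]
  ]
}}

```text
clock: 32.0
tcp_pos: [0.572, 0.1152, 0.0844]
orientation: [0.703, 0.077, 0.703, -0.076]
wrist_force: [-1.6, 1.6, 10.1]
finger_gap: 0.0131
```

```bash
python3 see.py c3
python3 - <<'E'
from fit import *
p=cam("wrist");q=[.6069,.1087,-.2168]
for th in(.0,.02):
    X=c2w(q,l2c(th,[[-.245,.152,0],[-.245,-.152,0],[-.178,0,.048],[-.243,0,.0135]])); print(th,proj(p,X).round(1).tolist())
a=p["pixels"];cv2.imwrite("pics/c3e.png",np.vstack([cv2.resize(a[100:200,50:210],(800,300)),cv2.resize(a[100:200,420:580],(800,300))]))
E
```

```text
P [0.572  0.1152 0.0844] F [-1.6  1.6 10.1] gap 0.0131 tq [0.09 0.01 0.01] clk 32.0
F in tool [-10.1   1.3  -1.9] P case
P case [np.float64(-0.0355), np.float64(-0.0011), np.float64(0.0844)]
0.0 [[566.4, 150.2], [62.3, 149.7], [317.1, 322.6], [316.8, 144.1]]
0.02 [[571.6, 151.8], [57.1, 151.3], [317.2, 330.2], [317.0, 146.4]]
```

View pics/c3e.png

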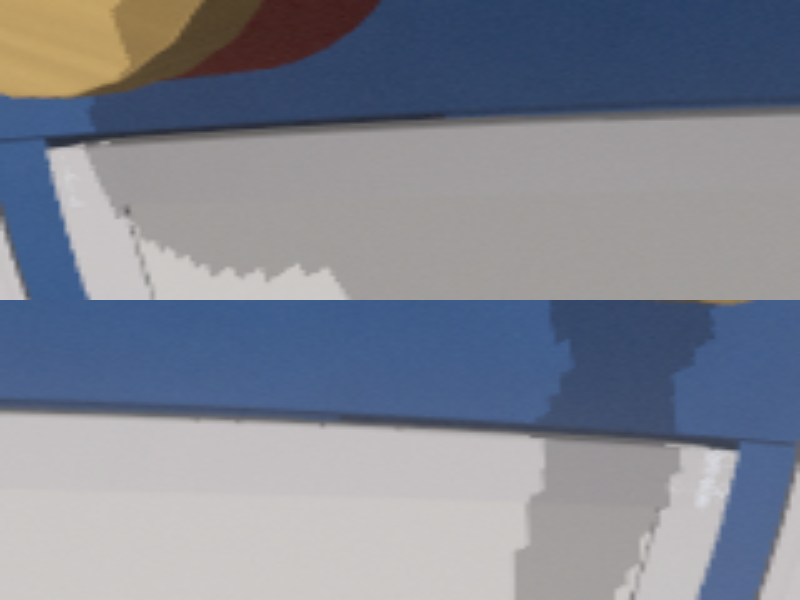

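View pics/c3.png

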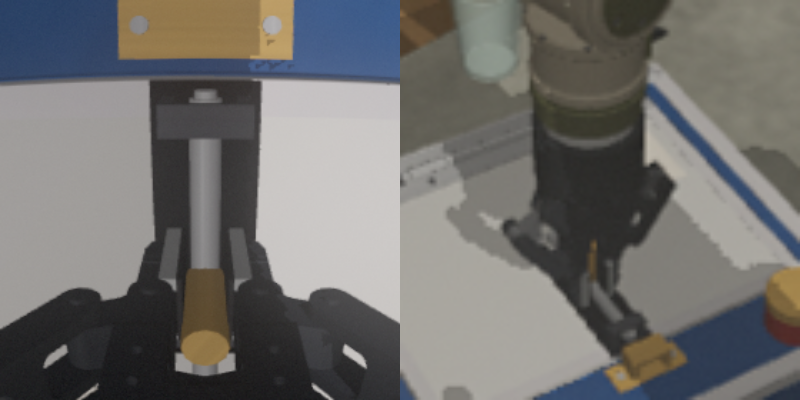

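>>> {"op": "servo_tool", "data": {
  "moves": [
    [0.05,0,0,0,1],
    [0.05,0,0,0,1],
    [0.05,0,0,0,1],
    [0,0,0,0,1],
    [0,0,0,0,1],
    [0,0,0,0,1],
    [0,0,0,0,1],
    [0,0,0,0,1],
    [0,0,0,0,1],
    [0,0,0,0,1]
  ]
}}

```text
clock: 33.4
tcp_pos: [0.5719, 0.1153, 0.0836]
orientation: [0.704, 0.077, 0.702, -0.076]
wrist_force: [-3.5, -0.1, 13.6]
finger_gap: 0.0129
```

>>> {"op": "servo_tool", "data": {
  "moves": [
    [0.05,0,0,0,1],
    [0.04,0,0,0,1],
    [0,0,0,0,1],
    [0,0,0,0,1],
    [0,0,0,0,1],
    [0,0,0,0,1],
    [0,0,0,0,1],
    [0,0,0,0,1],
    [0,0,0,0,1],
    [0,0,0,0,1]
  ]
}}

```text
clock: 34.65
tcp_pos: [0.572, 0.1152, 0.0836]
orientation: [0.704, 0.077, 0.702, -0.076]
wrist_force: [-5.2, 0.8, 20.2]
finger_gap: 0.0129
```

```bash
python3 see.py c5
python3 - <<'E'
from fit import *
p=cam("wrist");q=[.6069,.1087,-.2168]
for th in(.0,.02):
    X=c2w(q,l2c(th,[[-.245,.152,0],[-.245,-.152,0],[-.178,0,.048],[-.243,0,.0135]])); print(th,proj(p,X).round(1).tolist())
a=p["pixels"];cv2.imwrite("pics/c5e.png",np.vstack([cv2.resize(a[100:200,50:210],(800,300)),cv2.resize(a[100:200,420:580],(800,300))]))
E
```

```text
P [0.572  0.1152 0.0836] F [-5.2  0.8 20.2] gap 0.0129 tq [-0.02  0.69 -0.02] clk 34.65
F in tool [-20.2  -0.3  -5.2] P case
P case [np.float64(-0.0355), np.float64(-0.0011), np.float64(0.0836)]
0.0 [[567.3, 150.6], [61.3, 150.1], [317.1, 324.1], [316.8, 144.5]]
0.02 [[572.6, 152.2], [56.1, 151.7], [317.2, 331.8], [317.0, 146.9]]
```

View pics/c5e.png

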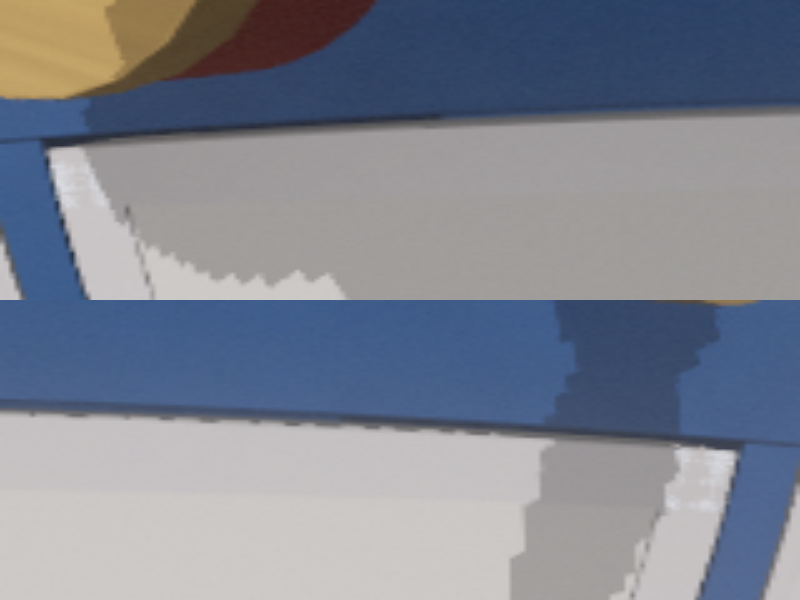

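View pics/c5.png

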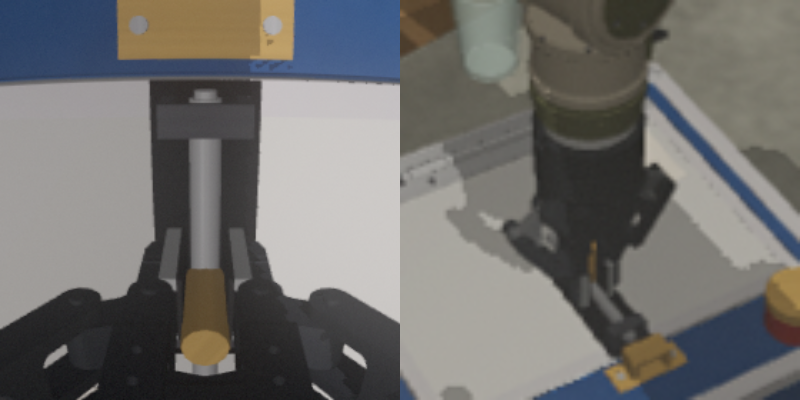

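Force is now 20 N up, about 10 N over the lid spring, so the lid is level on its seal and below the 33 N limit. I'll start sliding the bolt forward, with just the nose entering the mouth.

>>> {"op": "servo_tool", "data": {
  "moves": [
    [0,0,-0.2,0,1],
    [0,0,-0.3,0,1],
    [0,0,-0.3,0,1],
    [0,0,-0.2,0,1],
    [0,0,-0.2,0,1],
    [0,0,-0.2,0,1],
    [0,0,0,0,1],
    [0,0,0,0,1],
    [0,0,0,0,1],
    [0,0,0,0,1]
  ]
}}

```text
clock: 36.05
tcp_pos: [0.5622, 0.1175, 0.0836]
orientation: [0.706, 0.077, 0.7, -0.076]
wrist_force: [5.0, -2.4, 11.9]
finger_gap: 0.0131
```

```bash
python3 see.py d1
```

```text
P [0.5622 0.1175 0.0836] F [ 5.  -2.4 11.9] gap 0.0131 tq [-0.44 -1.13 -0.04] clk 36.05
F in tool [-11.8  -1.2   5.5] P case
P case [np.float64(-0.0455), np.float64(-0.001), np.float64(0.0836)]
```

View pics/d1.png

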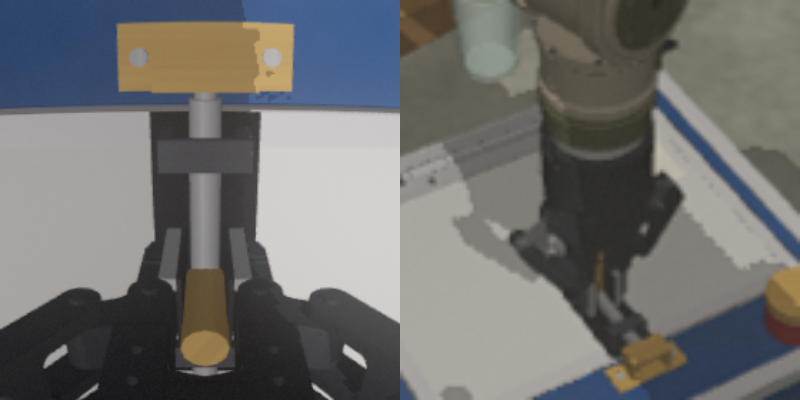

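>>> {"op": "servo_tool", "data": {
  "moves": [
    [0.05,0,0,0,1],
    [0,0,-0.1,0,1],
    [0,0,-0.1,0,1],
    [0,0,-0.1,0,1],
    [0,0,0,0,1],
    [0,0,0,0,1],
    [0,0,0,0,1],
    [0,0,0,0,1],
    [0,0,0,0,1],
    [0,0,0,0,1]
  ]
}}

```text
clock: 37.4
tcp_pos: [0.5603, 0.1179, 0.0836]
orientation: [0.707, 0.077, 0.699, -0.076]
wrist_force: [5.5, -2.2, 13.3]
finger_gap: 0.0133
```

```bash
python3 see.py d2
```

```text
P [0.5603 0.1179 0.0836] F [ 5.5 -2.2 13.3] gap 0.0133 tq [-0.51 -1.35  0.02] clk 37.4
F in tool [-13.2  -1.    6. ] P case
P case [np.float64(-0.0475), np.float64(-0.001), np.float64(0.0836)]
```

View pics/d2.png

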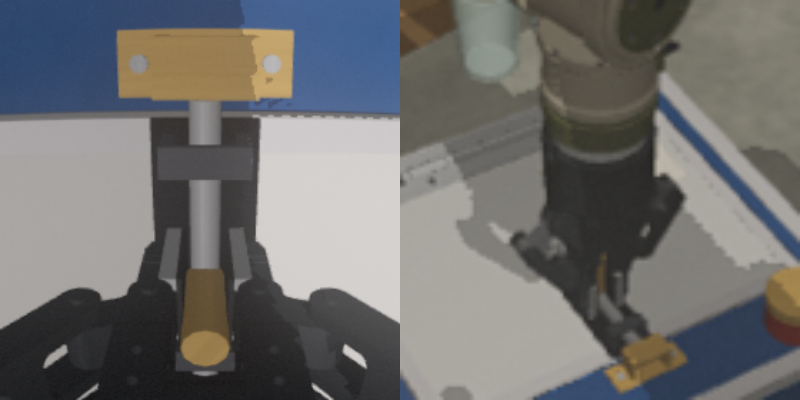

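The nose is under the bridge and the resistance is steady at 6 N, which is friction. Carrying on.

>>> {"op": "servo_tool", "data": {
  "moves": [
    [0,0,-0.2,0,1],
    [0,0,-0.2,0,1],
    [0,0,-0.2,0,1],
    [0,0,-0.2,0,1],
    [0,0,-0.2,0,1],
    [0,0,0,0,1],
    [0,0,0,0,1],
    [0,0,0,0,1],
    [0,0,0,0,1],
    [0,0,0,0,1]
  ]
}}

```text
clock: 38.75
tcp_pos: [0.5505, 0.1201, 0.0836]
orientation: [0.707, 0.077, 0.699, -0.076]
wrist_force: [4.5, -1.4, 14.1]
finger_gap: 0.0127
```

```bash
python3 see.py d3
```

```text
P [0.5505 0.1201 0.0836] F [ 4.5 -1.4 14.1] gap 0.0127 tq [-0.55 -1.3   0.03] clk 38.75
F in tool [-14.1  -0.4   4.9] P case
P case [np.float64(-0.0576), np.float64(-0.001), np.float64(0.0836)]
```

View pics/d3.png

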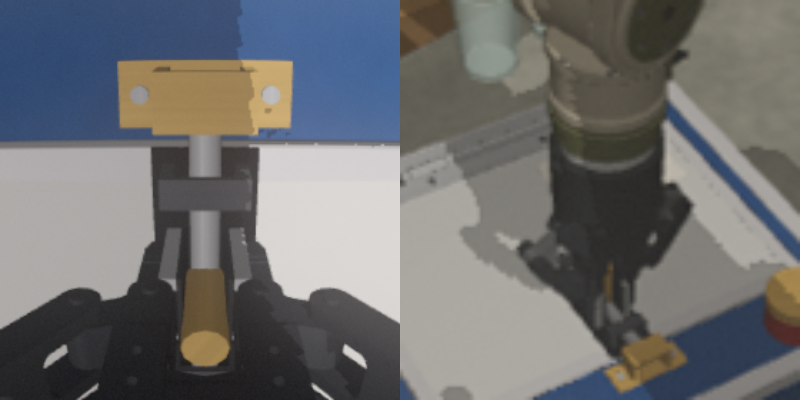

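>>> {"op": "servo_tool", "data": {
  "moves": [
    [0,0,-0.2,0,1],
    [0,0,-0.2,0,1],
    [0,0,-0.2,0,1],
    [0,0,-0.1,0,1],
    [0,0,-0.1,0,1],
    [0,0,0,0,1],
    [0,0,0,0,1],
    [0,0,0,0,1],
    [0,0,0,0,1],
    [0,0,0,0,1]
  ]
}}

```text
clock: 40.1
tcp_pos: [0.5429, 0.1218, 0.0836]
orientation: [0.707, 0.077, 0.699, -0.077]
wrist_force: [5.9, -2.4, 13.4]
finger_gap: 0.0135
```

```bash
python3 see.py d4
```

```text
P [0.5429 0.1218 0.0836] F [ 5.9 -2.4 13.4] gap 0.0135 tq [-0.56 -1.38  0.02] clk 40.1
F in tool [-13.4  -1.    6.4] P case
P case [np.float64(-0.0654), np.float64(-0.001), np.float64(0.0836)]
```

View pics/d4.png

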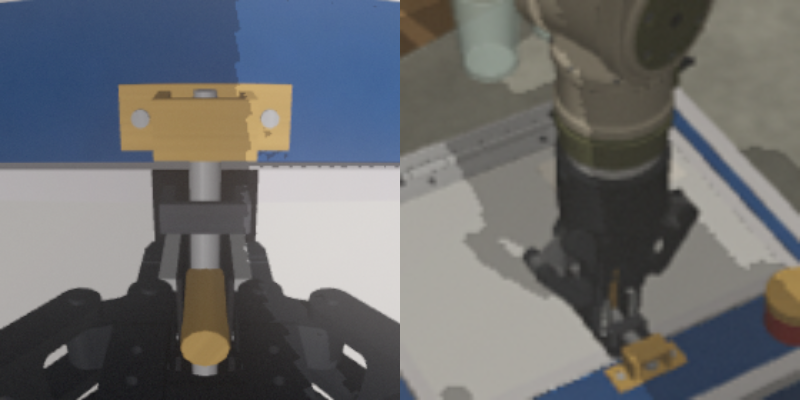

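>>> {"op": "servo_tool", "data": {
  "moves": [
    [0,0,-0.1,0,1],
    [0,0,-0.1,0,1],
    [0,0,-0.05,0,1],
    [0,0,0,0,1],
    [0,0,0,0,1],
    [0,0,0,0,1],
    [0,0,0,0,1],
    [0,0,0,0,1],
    [0,0,0,0,1],
    [0,0,0,0,1]
  ]
}}

```text
clock: 41.45
tcp_pos: [0.5412, 0.1222, 0.0837]
orientation: [0.707, 0.077, 0.699, -0.077]
wrist_force: [8.2, -1.9, 12.8]
finger_gap: 0.0132
```

```bash
python3 see.py d5
```

```text
P [0.5412 0.1222 0.0837] F [ 8.2 -1.9 12.8] gap 0.0132 tq [-0.66 -1.74  0.03] clk 41.45
F in tool [-12.7  -0.    8.6] P case
P case [np.float64(-0.067), np.float64(-0.001), np.float64(0.0837)]
```

View pics/d5.png

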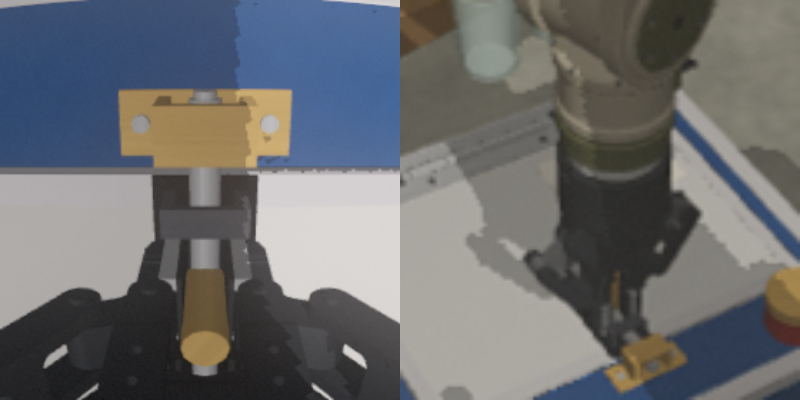

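>>> {"op": "servo_tool", "data": {
  "moves": [
    [0,0,-0.1,0,1],
    [0,0,-0.1,0,1],
    [0,0,0,0,1],
    [0,0,0,0,1],
    [0,0,0,0,1],
    [0,0,0,0,1],
    [0,0,0,0,1],
    [0,0,0,0,1],
    [0,0,0,0,1],
    [0,0,0,0,1]
  ]
}}

```text
clock: 42.8
tcp_pos: [0.5413, 0.1221, 0.0837]
orientation: [0.708, 0.077, 0.697, -0.077]
wrist_force: [13.7, -4.9, 7.4]
finger_gap: 0.013
```

```bash
python3 see.py d6
python3 - <<'E'
from fit import *
p=cam("wrist");q=[.6069,.1087,-.2168]
for t in(.028,.032): print(t,proj(p,c2w(q,l2c(0,[[-.243-t,0,.0135],[-.178-t,0,.048]]))).round(1).tolist())
print(proj(p,c2w(q,[[-.106,0,.1405],[-.124,0,.1405]])).round(1).tolist())
cv2.imwrite("pics/d6z.png",cv2.resize(p["pixels"][130:350,235:395],(580,600*220//220),interpolation=cv2.INTER_CUBIC))
E
```

```text
P [0.5413 0.1221 0.0837] F [13.7 -4.9  7.4] gap 0.013 tq [-0.91 -2.7   0.  ] clk 42.8
F in tool [-7.2 -1.8 14.6] P case
P case [np.float64(-0.0669), np.float64(-0.001), np.float64(0.0837)]
0.028 [[316.4, 154.4], [316.9, 332.0]]
0.032 [[316.4, 145.0], [317.0, 324.9]]
[[316.5, 197.9], [316.6, 155.1]]
```

View pics/d6z.png

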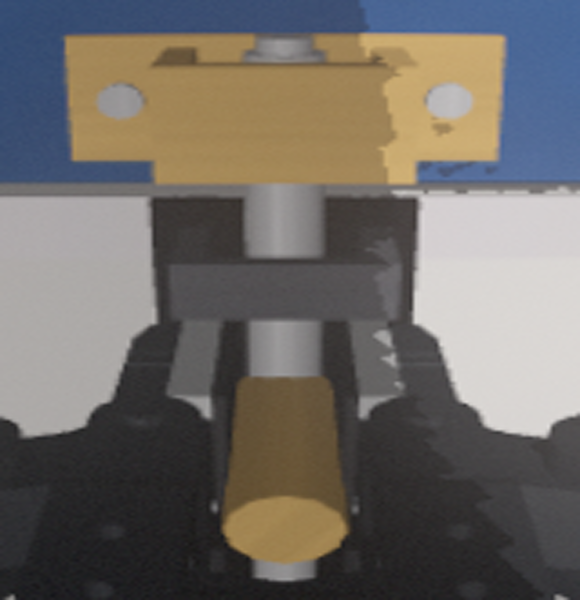

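The travel stopped hard, and the nose at row 143.6 matches the prediction for travel 0.032, so the bolt is home. I'll relieve the push, ease the lid up onto the keeper and release.

>>> {"op": "servo_tool", "data": {
  "moves": [
    [0,0,0.1,0,1],
    [0,0,0.1,0,1],
    [0,0,0.1,0,1],
    [0,0,0.05,0,1],
    [-0.1,0,0,0,1],
    [-0.1,0,0,0,1],
    [-0.1,0,0,0,1],
    [0,0,0,0,1],
    [0,0,0,0,1],
    [0,0,0,0,1]
  ]
}}

```text
clock: 44.2
tcp_pos: [0.541, 0.1222, 0.0846]
orientation: [0.706, 0.077, 0.7, -0.076]
wrist_force: [10.0, -1.5, 3.2]
finger_gap: 0.0136
```

>>> {"op": "servo_tool", "data": {
  "moves": [
    [0,0,0.1,0,1],
    [0,0,0.1,0,1],
    [-0.05,0,0,0,1],
    [0,0,0,0,1],
    [0,0,0,0,0.3],
    [0,0,0,0,0.3],
    [0,0,0,0,0.2],
    [0,0,0,0,0.2],
    [0,0,0,0,0.2],
    [0,0,0,0,0.2]
  ]
}}

```text
clock: 45.45
tcp_pos: [0.5378, 0.1219, 0.0834]
orientation: [0.702, 0.076, 0.704, -0.077]
wrist_force: [-2.1, -0.4, 5.1]
finger_gap: 0.0342
```

```bash
python3 see.py e1
```

```text
P [0.5378 0.1219 0.0834] F [-2.1 -0.4  5.1] gap 0.0342 tq [0.01 0.44 0.03] clk 45.45
F in tool [-5.1 -0.8 -1.9] P case
P case [np.float64(-0.0703), np.float64(-0.002), np.float64(0.0834)]
```

View pics/e1.png

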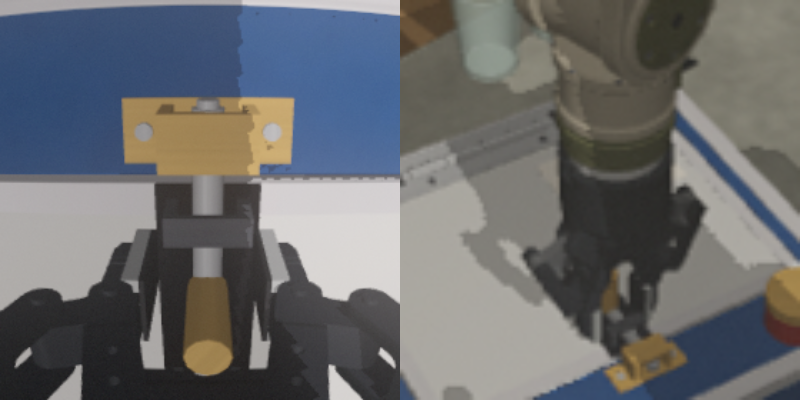

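Released, with the bolt still through the keeper. I'll lift straight up.

>>> {"op": "servo_tool", "data": {
  "moves": [
    [-0.2,0,0,0,0.2],
    [-0.2,0,0,0,0.2],
    [-0.5,0,0,0,0],
    [-1,0,0,0,0],
    [-2,0,0,0,0],
    [-2,0,0,0,0],
    [-2,0,0,0,0],
    [-2,0,0,0,0],
    [-2,0,0,0,0],
    [0,0,0,0,0]
  ]
}}

```text
clock: 46.8
tcp_pos: [0.54, 0.122, 0.2048]
orientation: [0.704, 0.077, 0.701, -0.076]
wrist_force: [0.8, 0.1, -0.8]
finger_gap: 0.0429
```

Run:
```python
from fit import *
p=cam("wrist");q=[.6069,.1087,-.2168]; cv2.imwrite("pics/e2w.png",p["pixels"])
for t in(.026,.029,.032): print(t,proj(p,c2w(q,l2c(.006,[[-.243-t,0,.0135],[-.178-t,0,.048]]))).round(1).tolist())
print(proj(p,c2w(q,[[-.106,0,.1405],[-.124,0,.1405]])).round(1).tolist())
cv2.imwrite("pics/e2z.png",cv2.resize(p["pixels"][60:260,235:395],(560,600),interpolation=cv2.INTER_CUBIC))
p=cam("side"); cv2.imwrite("pics/e2s.png",cv2.resize(p["pixels"][150:320,230:420],None,fx=4,fy=3.5,interpolation=cv2.INTER_CUBIC))
s=env.get_state(); print(s["clock"],s["wrist_force"])
```

```text
0.026 [[315.1, 132.5], [315.3, 224.5]]
0.029 [[315.1, 128.8], [315.3, 220.9]]
0.032 [[315.1, 125.1], [315.3, 217.1]]
[[315.1, 151.8], [315.1, 129.3]]
46.9 [ 0.18844152 -0.0606276  -1.14714116]
```

View pics/e2z.png

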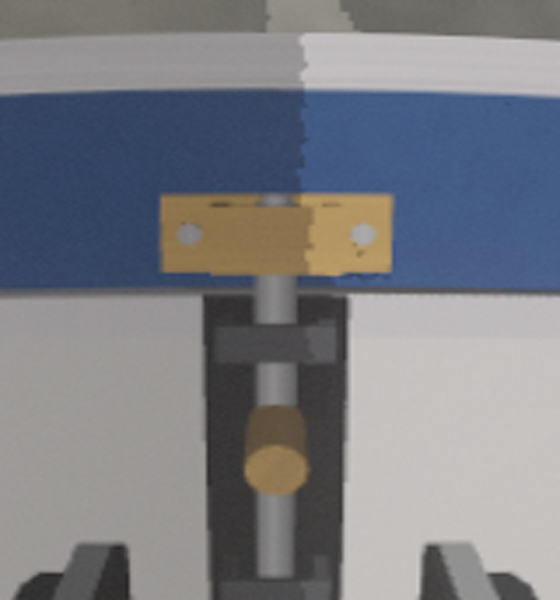

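View pics/e2s.png

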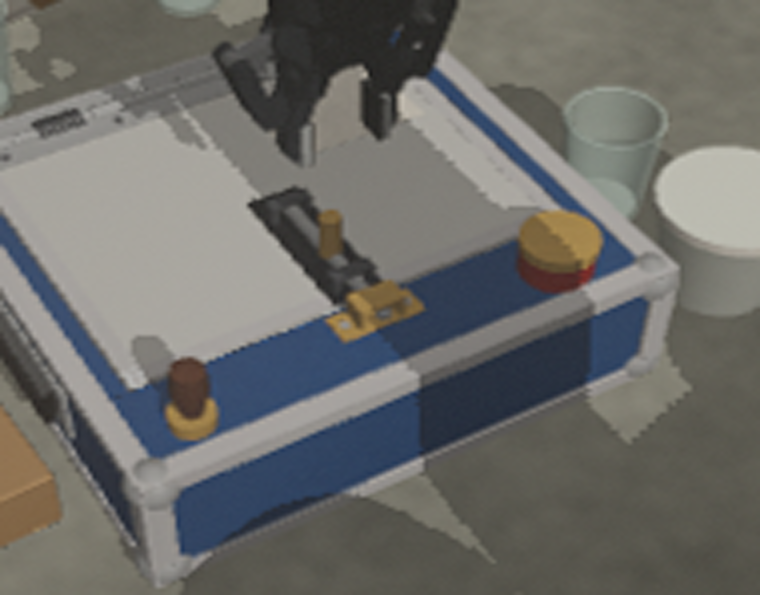

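The lid is held level by the bolt. The nose at row 125 and knob top at row 216.7 both give travel 0.032, and the gripper is clear of everything. Handing in.

```bash
python3 -c "
from workcell import order
print(order.hand_in())"
```

```text
the job is handed in; nothing more can be done
None
```

The job is done and handed in at about 47 s. I drew the bolt back, pressed the lid down level on its seal, slid the bolt home in the keeper, let go and lifted clear.

**Last checks:** With the gripper away and no contact force, the wrist picture put the bolt's nose and knob within a pixel of full travel (0.032 m). The side picture shows the lid lying level with the deck, held by the bolt. The wax stamp, tin, tub and tumbler look undisturbed.

**Forces:**
- **Pressing down:** The highest reading at the end of a move was about 20 N, below the 33 N that spoils the seal.
- **Sliding the bolt:** It took about 6 N to go through the keeper. I pushed to about 15 N at the end to confirm it had reached the stop.
- **Not seen:** Forces between readings are not recorded.

**What went wrong:**
- **First grip missed:** The fingers shut above the knob. The pictures put the fingertips about 30 mm higher than the reported tool point.
- **Second grip slipped:** It drew the bolt back and brought the lid nearly down, then slid forward off the knob. The shut fingertips kept the lid down on the bolt bar. When I opened them to re-grip, the lid rose to about 0.12 rad open, and the bolt stayed drawn back.
- **Readings that disagreed:** Late in the lowering, the pictures and the force reading differed by up to about 2 mm on how close to level the lid was. I went by the force, which rises once the lid meets the seal.

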